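# Load the propagator with coir pellets

## Task

Clear the hand fork off the propagator's run-out shelf first and lay it flat, lengthwise, in the green tool tray; only then slide the clear pane fully back. Put every coir pellet on the bench into the carrier, one per well and right down in it, then slide the pane fully shut. Leave the stone saucer and the little terracotta pot on it where they are.

Things in the scene. Friction and masses are not known exactly. Their poses are not given: they have to be found in the camera images.
- frame: Low wooden propagator case fixed to the bench, 222 mm (x) by 308 mm (y); origin mid-underside on the bench, x away from the robot along the pane's track. Inside, 210 x 284 mm clear, lies a black carrier with 6 square wells in 2 rows of 3. Front wall 58 mm high; side walls 70 mm high, 12 mm thick, running on as rails from x = -111 to 345 mm.
- pane (a joint): Clear pane, 222 x 280 x 6 mm, 60 to 66 mm above the bench: covers the case, slides along frame +x over a run-out shelf (top 52 mm above the bench, between the rails, frame x = 111 to 345 mm). 0 m = fully shut, 0.22 m = fully open (stop); starts within 0.02 of shut. About 2 N of friction, stays where left. The fork on the shelf is in its way.
- pane_knob (a point): Middle of the red round knob on the pane (28 mm diameter, 22 mm high, from the pane's top at 66 mm to 88 mm above the bench); at frame x = -65 mm + pane value, y = 0. It is held from above, in any yaw.
- fork: Hand fork, 202 mm long, 160 g: round bamboo handle 24 mm thick and 110 mm long (x = -100 to 10 mm), thin neck, steel head 56 mm wide with three tines ending at x = +102 mm. Origin on its underside at mid length, x along it towards the tines, z up. It starts flat on the run-out shelf, lying across it.
- fork_grip (a point): Point on the axis of the fork's handle, 20 mm behind the fork's origin and 12 mm above its underside: the place to grip. Axes as the fork's.
- tray: Shallow green metal tool tray standing firmly on the bench, 260 mm (x) by 136 mm (y), 28 mm high, walls and floor 4 mm; origin in the middle of its underside, x along its length. On the left or the right of the case.
- well1 (a point): Centre of the floor of the front left (frame +y) well, 8 mm above the bench. Well 60 x 60 mm, 10 mm deep (the lands between and round the wells rise to 18 mm above the bench). Wells are 90 mm apart along frame x and 84 mm along frame y. Axes as the frame's.
- well2 (a point): Centre of the floor of the front middle well, 8 mm above the bench. Well 60 x 60 mm, 10 mm deep (the lands between and round the wells rise to 18 mm above the bench). Wells are 90 mm apart along frame x and 84 mm along frame y. Axes as the frame's.
- well3 (a point): Centre of the floor of the front right (frame -y) well, 8 mm above the bench. Well 60 x 60 mm, 10 mm deep (the lands between and round the wells rise to 18 mm above the bench). Wells are 90 mm apart along frame x and 84 mm along frame y. Axes as the frame's.
- well4 (a point): Centre of the floor of the rear left (frame +y) well, 8 mm above the bench. Well 60 x 60 mm, 10 mm deep (the lands between and round the wells rise to 18 mm above the bench). Wells are 90 mm apart along frame x and 84 mm along frame y. Axes as the frame's.
- well5 (a point): Centre of the floor of the rear middle well, 8 mm above the bench. Well 60 x 60 mm, 10 mm deep (the lands between and round the wells rise to 18 mm above the bench). Wells are 90 mm apart along frame x and 84 mm along frame y. Axes as the frame's.
- well6 (a point): Centre of the floor of the rear right (frame -y) well, 8 mm above the bench. Well 60 x 60 mm, 10 mm deep (the lands between and round the wells rise to 18 mm above the bench). Wells are 90 mm apart along frame x and 84 mm along frame y. Axes as the frame's.
- pellet1: Hard brown pressed coir pellet, a disc 50 mm in diameter and 40 mm high, 50 g; origin in its very middle (20 mm above what it stands on), z along its axis. It starts standing flat on the bench left or right of the case. Four to six of the six pellets are present.
- pellet2: Hard brown pressed coir pellet, a disc 50 mm in diameter and 40 mm high, 50 g; origin in its very middle (20 mm above what it stands on), z along its axis. It starts standing flat on the bench left or right of the case. Four to six of the six pellets are present.
- pellet3: Hard brown pressed coir pellet, a disc 50 mm in diameter and 40 mm high, 50 g; origin in its very middle (20 mm above what it stands on), z along its axis. It starts standing flat on the bench left or right of the case. Four to six of the six pellets are present.
- pellet4: Hard brown pressed coir pellet, a disc 50 mm in diameter and 40 mm high, 50 g; origin in its very middle (20 mm above what it stands on), z along its axis. It starts standing flat on the bench left or right of the case. Four to six of the six pellets are present.
- pellet5: Hard brown pressed coir pellet, a disc 50 mm in diameter and 40 mm high, 50 g; origin in its very middle (20 mm above what it stands on), z along its axis. It starts standing flat on the bench left or right of the case. Four to six of the six pellets are present.
- pellet6: Hard brown pressed coir pellet, a disc 50 mm in diameter and 40 mm high, 50 g; origin in its very middle (20 mm above what it stands on), z along its axis. It starts standing flat on the bench left or right of the case. Four to six of the six pellets are present.
- saucer: flat round grey stone saucer, 120 mm across, 12 mm high; origin under its centre. Bystander, left or right of the case, opposite the tray.
- clay_pot: small empty terracotta pot standing on the saucer, 84 mm across, 62 mm high; origin under its centre. Bystander.

How it is judged:
By the outcome, as a careful person would: the job done as asked, in the order asked, and still so for the second after the job is handed in, with the robot touching nothing.
Of pellet1, pellet2, pellet3, pellet4, pellet5, pellet6 only 4 to 6 are there at a start; the rules pass over those that are not, and their reading is None.
At some moment in a run one of pellet1, pellet2, pellet3, pellet4, pellet5, pellet6 may be knocked a few centimetres aside while the robot is not near it.
Once in a run the grip may slacken for a moment while it holds something.
It also fails if it takes over 210 s, if anything falls off the work surface, if the arm or the gripper's body presses on something with over 40 N, if the wrist force passes 120 N, or if a joint passes its speed limit or range.

## Robot

A 6-joint arm with a two-finger parallel gripper is mounted at the origin on the work surface. World frame = base frame: x ahead of the robot, y to its left, z up, the work surface at z = 0. Lengths are in mm, angles in rad, forces in N, time in s.
With the tool pointing down it reaches from about 350 to 775 mm from the base axis. Payload 7.3 kg.
Tool frame: the origin (TCP) lies on the centre line of the jaws, within the pads' length; the fingertips stand 14 mm ahead of it and the grasp point (between the pads) lies 5 mm behind it; z points along the fingers, y is the direction in which the jaws open and shut (so a half turn about z gives the same grasp; the last joint's range is limited). The gripper opens to 92 mm and grips with 3 to 60 N. Pads are 19 mm wide; open, the fingers measure 130 mm over their backs; the gripper's body (75 mm by 190 mm) begins 47 mm behind the grasp point.
Start: joints at [1.176, 0.342, 1.524, -0, 1.275, -0.146], TCP at [129.26, 508.857, 240.741] pointing down, gripper open.
Joint ranges: [-2.53, 2.53], [-0.77, 2.02], [0.04, 2.7], [-1, 4.14], [0.28, 2.66], [-3.11, 3.11]. Speed limits (rad/s): [2.57, 2.57, 3.14, 3.14, 3.14, 3.14].

## Interface

Orientations are given as a rotation vector (axis times angle).
In Python, from cell import ctrl gives the robot as it stands. The module is installed in compiled form; this text tells all that it offers.
- The arm moves only by the tool servo_tool, never from a script. Its argument "targets" is one flat list of numbers, 4 for each row, row after row: the shift along the tool's x, y, z in mm, then the turn about the tool's z in degrees. In form: [dx, dy, dz, roll, dx, dy, dz, roll, ...]. A call has exactly 5 rows; each row is the pose to reach, as a shift and turn from the pose measured when the call began, along the tool's axes at that moment; what a row does not reach only later rows make up. A row lasts 1/10 s, in which the tool goes at most 50 mm and 8.59 degrees, less where a joint would pass 70% of its speed; a pose out of reach is approached as far as the arm can. A call with a gripper value outside its range is refused whole. "jaw" is the closure, from 0 (fully open) to 1 (shut), set as the call begins (left out, the last holds). The fingers move at their own pace and stop on an object; "force" is the grip in N (left out, the last holds). Time passes only in rows, so rows that repeat a pose let the fingers close, or fill a call up. It gives the time, the measured TCP pose, the force and the opening at its end, in the units of the state.
- ctrl.get_obs(): the state, without advancing time (a new reading comes with each control period).
- ctrl.get_image(name): name is "scene" or "top"; returns (picture, depth): 400x640x3 uint8, red, green, blue; 400x640 float32, mm along the optical axis (not along the pixel's ray), 0 where there is no reading.
- ctrl.camera_model(name): a dict with "intrinsics" (3x3 intrinsics, pixels), "R" (3x3) and "t" (3): a world point X has camera coordinates R X + t. Camera axes: x right, y down, z forward; pixel columns grow to the right and rows downward; lengths in mm; the calibration is good to about 2 mm. A picture is of the moment at which its call begins. camera_model takes no time and is no camera call.
- ctrl.finish_job(): hands the job in, once; it reports no verdict.
The state is a dict: "t": time; "qpos": joint angles; "qvel": joint speeds; "tau": joint torques, N m; "ee_pos": TCP position; "tool_rot": TCP orientation; "force": force on the tool from outside, world axes, zero at the start; "ft_torque": the same for the moment, N m; "finger_gap": opening from 0.0 (shut) to 1.0 (fully open).
Only numpy, scipy, OpenCV 4.12 (cv2) and the standard library are available. Lean on these libraries where they do the work, as an engineer would, in place of code of your own. Each camera call takes 0.05 s, during which the arm holds its last target.

## Working session

There is one attempt and no reset: what is moved stays moved. The work goes in short steps, Python scripts to look and compute and a tool call to move; the robot and the scene stay as the last step left them, time stands still between calls to the robot, and variables do not carry over. Pictures are saved under pics/ and viewed, and the job is handed in when it is done.

Besides the shell and the picture viewer there is one more tool, called after ">>>" as name(argument=value, ...) on one line, values as JSON. servo_tool: Moves the arm, as the interface text tells. Its arguments: {"type":"object","properties":{"targets":{"type":"array","items":{"type":"number"}},"jaw":{"type":"number"},"force":{"type":"number"}},"required":["targets"]}

```bash
mkdir -p pics; ls; python3 - <<'E'
from cell import ctrl
import cv2,numpy as np
for n in ("scene","top"):
    p,d=ctrl.get_image(n); cv2.imwrite(f"pics/{n}0.png",p[:,:,::-1]); np.savez(f"{n}0.npz",p=p,d=d)
    m=ctrl.camera_model(n); print(n,m)
print(ctrl.get_obs())
E
```

```text
pics
scene {'intrinsics': array([[416.16610153,   0.        , 317.45498344],
       [  0.        , 416.16610153, 209.58475357],
       [  0.        ,   0.        ,   1.        ]]), 'R': array([[ 0.1762789 ,  0.98429128, -0.00981918],
       [ 0.83164386, -0.1542626 , -0.53345246],
       [-0.52658734,  0.08587035, -0.84577305]]), 't': array([-107.99998254, -404.89665652, 1324.89980138])}
top {'intrinsics': array([[449.98155131,   0.        , 325.55987349],
       [  0.        , 449.98155131, 194.53622486],
       [  0.        ,   0.        ,   1.        ]]), 'R': array([[-0.01735282, -0.99984777,  0.00182256],
       [-0.99495587,  0.01708773, -0.09884753],
       [ 0.09880134, -0.00352865, -0.99510092]]), 't': array([  10.86427709,  533.44596685, 1437.14237476])}
{'t': 0.1, 'qpos': array([ 1.17599400e+00,  3.42641535e-01,  1.52491111e+00,  1.19948258e-05,
        1.27539359e+00, -1.46015306e-01]), 'qvel': array([ 0.00065685, -0.00242106, -0.00047099,  0.00072535, -0.00096588,
        0.00102614]), 'tau': array([ 6.69792971e-04, -4.32007492e+01, -2.44694495e+01,  7.17927050e-02,
        5.25894540e-02, -5.30792715e-05]), 'ee_pos': array([129.12161193, 508.5258164 , 240.12404163]), 'tool_rot': array([-3.89745815e-01, -3.11694678e+00,  2.04389493e-03]), 'force': array([ 0.09037607,  0.62989722, -0.18149041]), 'ft_torque': array([-0.00449278, -0.03580301, -0.02622355]), 'finger_gap': 1.0011293497254523}
```

View pics/scene0.png

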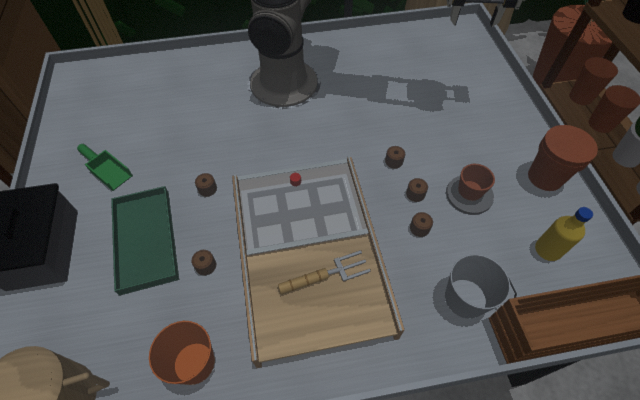

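View pics/top0.png

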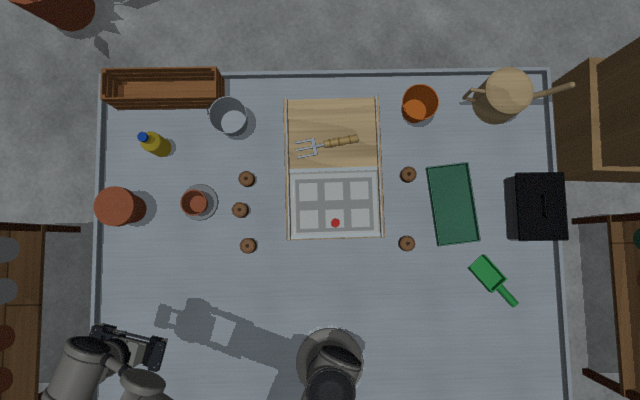

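```bash
cat > h.py <<'E'
import cv2,numpy as np
from cell import ctrl
def ray(n,u,v,z):
    m=ctrl.camera_model(n);K,R,t=m["intrinsics"],m["R"],m["t"]
    d=R.T@np.linalg.inv(K)@np.array([u,v,1.]);c=-R.T@t
    return c+d*(z-c[2])/d[2]
def proj(n,X):
    m=ctrl.camera_model(n);x=m["intrinsics"]@(m["R"]@np.asarray(X,float)+m["t"]);return x[:2]/x[2]
def cloud(n,d):
    m=ctrl.camera_model(n);K,R,t=m["intrinsics"],m["R"],m["t"]
    v,u=np.mgrid[:400,:640];x=np.stack([(u-K[0,2])/K[0,0]*d,(v-K[1,2])/K[1,1]*d,d],-1)
    return (x-t)@R
def blobs(mask,amin=20):
    n,l,s,c=cv2.connectedComponentsWithStats(mask.astype(np.uint8))
    return [(c[i].round(1).tolist(),int(s[i,4]),s[i,:4].tolist()) for i in range(1,n) if s[i,4]>=amin]
E
python3 - <<'E'
from h import *
for n,(x0,y0,x1,y1) in {"scene":(90,120,490,380),"top":(170,80,570,320)}.items():
    p=np.load(f"{n}0.npz")["p"][y0:y1,x0:x1,::-1]; cv2.imwrite(f"pics/{n}0z.png",cv2.resize(p,None,fx=2,fy=2,interpolation=cv2.INTER_CUBIC))
z=np.load("top0.npz");p,d=z["p"],z["d"];C=cloud("top",d)
hsv=cv2.cvtColor(p,cv2.COLOR_RGB2HSV)
br=((hsv[...,0]<15)&(hsv[...,1]>70)&(hsv[...,2]<130)&(hsv[...,2]>20))
for c,a,b in blobs(br,40):
    if 180<c[0]<450 and 80<c[1]<300: print("brown",c,a,b,C[int(c[1]),int(c[0])].round(),ray("top",*c,40).round(1))
s=np.load("scene0.npz");ps=s["p"];hs=cv2.cvtColor(ps,cv2.COLOR_RGB2HSV);Cs=cloud("scene",s["d"])
br=((hs[...,0]<15)&(hs[...,1]>70)&(hs[...,2]<130)&(hs[...,2]>20))
for c,a,b in blobs(br,60):
    if 180<c[0]<450 and 80<c[1]<300: print("brownS",c,a,b,Cs[int(c[1]),int(c[0])].round(),ray("scene",*c,25).round(1))
red=((hsv[...,0]<8)|(hsv[...,0]>172))&(hsv[...,1]>170)&(hsv[...,2]>100)
print([(b,ray("top",*b[0],88).round(1)) for b in blobs(red,8)])
red=((hs[...,0]<8)|(hs[...,0]>172))&(hs[...,1]>170)&(hs[...,2]>100)
print([(b,ray("scene",*b[0],80).round(1)) for b in blobs(red,8)])
g=(hsv[...,0]>60)&(hsv[...,0]<95)&(hsv[...,1]>90)
for b in blobs(g,100): print("green",b)
E
```

```text
brown [420.4, 100.9] 768 [402, 85, 37, 38] [ 849. -322.    9.] [ 836.5 -315.8   40. ]
brown [407.9, 174.3] 112 [401, 167, 15, 15] [ 594. -263.   42.] [ 593.5 -266.    40. ]
brown [246.4, 178.4] 107 [239, 171, 16, 15] [590. 258.  39.] [589.  256.7  40. ]
brown [193.5, 202.2] 556 [180, 189, 28, 27] [517. 435.  18.] [514.7 426.6  40. ]
brown [240.0, 209.7] 103 [232, 203, 16, 14] [490. 277.  40.] [488.  277.2  40. ]
brown [406.3, 242.7] 119 [399, 236, 16, 15] [ 376. -251.   44.] [ 373.4 -253.1   40. ]
brown [248.2, 245.4] 100 [240, 239, 16, 14] [375. 250.  47.] [373.6 250.9  40. ]
brownS [395.7, 152.9] 153 [388, 147, 17, 13] [374. 254.  40.] [365.7 261.   25. ]
brownS [294.8, 177.1] 70 [290, 173, 10, 10] [443. -27.  88.] [396.3 -21.5  25. ]
brownS [204.0, 180.8] 183 [196, 174, 18, 14] [ 375. -254.   41.] [ 364.6 -257.1   25. ]
brownS [417.7, 186.1] 197 [409, 179, 18, 15] [493. 278.  41.] [483.1 286.3  25. ]
brownS [422.2, 220.9] 235 [413, 213, 19, 17] [592. 259.  42.] [585.4 265.5  25. ]
brownS [201.8, 259.3] 274 [192, 251, 21, 18] [ 598. -268.   39.] [ 592.1 -269.6   25. ]
[(([334.9, 222.3], 39, [332, 219, 7, 7]), array([440.6, -25.5,  88. ]))]
[]
green ([452.7, 203.8], 3316, [427, 163, 53, 83])
green ([491.1, 277.5], 945, [468, 255, 50, 52])
```

```bash
python3 - <<'E'
from h import *
z=np.load("top0.npz");C=cloud("top",z["d"])
zz=C[...,2]
im=np.clip(zz*2.5,0,255).astype(np.uint8)[80:320,170:570]
cv2.imwrite("pics/h0.png",cv2.resize(cv2.applyColorMap(im,cv2.COLORMAP_JET),None,fx=2,fy=2,interpolation=cv2.INTER_NEAREST))
# wall blobs
for lo,hi,nm in ((66,76,"rails"),):
    for b in blobs((zz>lo)&(zz<hi),30): print(nm,b)
E
```

```text
rails ([125.7, 74.8], 44, [112, 73, 29, 7])
rails ([422.4, 92.2], 41, [411, 89, 22, 11])
rails ([377.6, 124.7], 207, [375, 95, 6, 61])
rails ([332.2, 198.7], 4719, [283, 98, 102, 142])
rails ([337.5, 141.2], 172, [317, 135, 41, 13])
rails ([182.9, 203.2], 52, [180, 191, 8, 24])
```

View pics/scene0z.png

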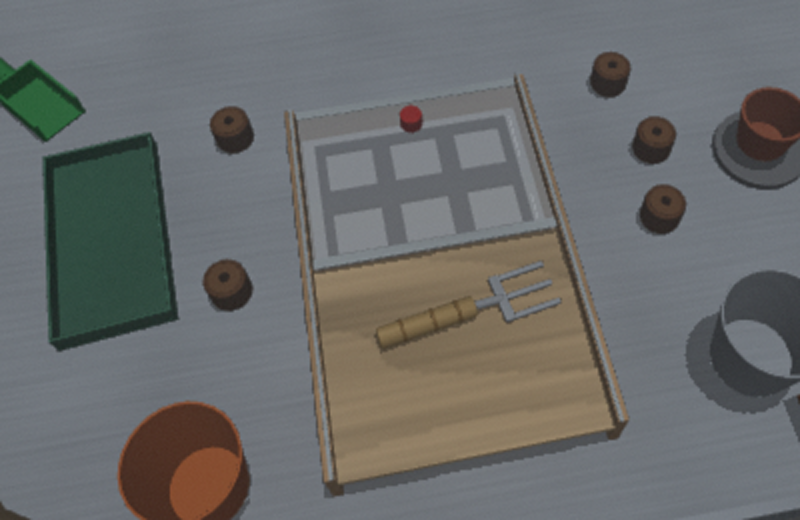

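View pics/top0z.png

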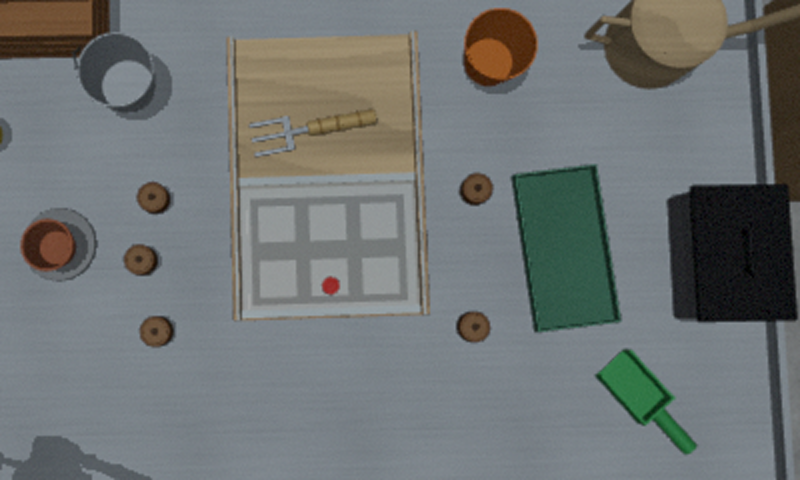

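View pics/h0.png

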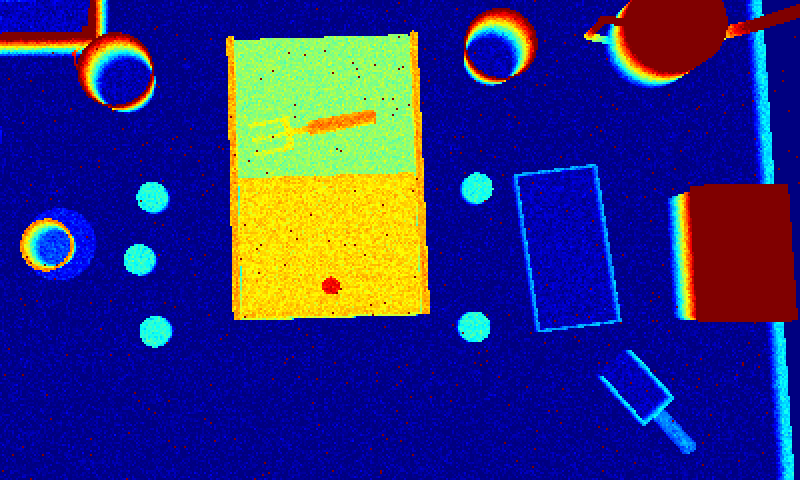

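```bash
cat > fr.py <<'E'
from h import *
def fit(P):
    vx,vy,x0,y0=cv2.fitLine(np.float32(P),cv2.DIST_HUBER,0,.01,.01).ravel();return np.array([vx,vy]),np.array([x0,y0])
if __name__=="__main__":
    z=np.load("top0.npz");C=cloud("top",z["d"]);zz=C[...,2]
    m=(zz>45)&(zz<100);m[:,:270]=0;m[:,400:]=0;m[:90]=0;m[250:]=0
    m=cv2.medianBlur(m.astype(np.uint8),3)
    L=[];R_=[]
    for v in range(108,230):
        u=np.where(m[v])[0];L.append(ray("top",u[0]-.5,v,70)[:2]);R_.append(ray("top",u[-1]+.5,v,70)[:2])
    l=fit(L);r=fit(R_);print(l,r)
    for q in (l,r):
        d=q[0]*np.sign(q[0][0]);print("yaw",np.degrees(np.arctan2(d[1],d[0])))
    F=[]
    for u in range(300,372):
        v=np.where(m[:,u])[0];F.append(ray("top",u,v[-1]+.5,66)[:2])
    f=fit(F);print("front",f,np.degrees(np.arctan2(f[0][1],f[0][0])))
    B=[]
    for u in (list(range(286,288))+list(range(377,379))):
        v=np.where(m[:,u])[0];B.append(ray("top",u,v[0]-.5,70)[:2])
    print("rear rail ends",np.array(B).round(1))
    m=ctrl.camera_model("top");print("cam",(-m["R"].T@m["t"]).round())
E
python3 fr.py
python3 - <<'E'
from h import *
for n in("top","scene"):
    z=np.load(n+"0.npz");C=cloud(n,z["d"]);
    print(n)
    for x,y in ((593,-266),(589,257),(488,277),(373.5,-252),(373.6,251)):
        q=(np.hypot(C[...,0]-x,C[...,1]-y)<40)&(C[...,2]>34)&(C[...,2]<50);P=C[q]
        (a,b),r=cv2.minEnclosingCircle(np.float32(P[:,:2]));print(P[:,:2].mean(0).round(1),np.array([a,b,r]).round(1),len(P),P[:,2].mean().round(1))
    q=(np.hypot(C[...,0]-441,C[...,1]+25)<30)&(C[...,2]>80);print("knob",C[q].mean(0).round(1),q.sum())
    # fork handle
    h=cv2.cvtColor(z["p"],cv2.COLOR_RGB2HSV)
    q=(C[...,2]>64)&(C[...,2]<82)&(C[...,0]>635)&(C[...,0]<800)&(abs(C[...,1]+20)<105)
    P=np.float32(C[q][:,:2]);vx,vy,x0,y0=cv2.fitLine(P,cv2.DIST_HUBER,0,.01,.01).ravel();s=(P-[x0,y0])@np.array([vx,vy])
    print("handle",len(P),x0,y0,np.degrees(np.arctan2(vy,vx)),np.percentile(s,[1,99]),C[q][:,2].max())
    g=(h[...,0]>60)&(h[...,0]<95)&(h[...,1]>60)&(abs(C[...,1]+380)<120)&(C[...,0]>350)&(C[...,0]<700)
    l=cv2.connectedComponentsWithStats(g.astype(np.uint8));k=1+np.argmax(l[2][1:,4]);vv,uu=np.where(l[1]==k)
    print("tray",cv2.minAreaRect(np.float32([ray(n,u,v,28)[:2] for u,v in zip(uu,vv)])))
    w=(C[...,2]>20)&(C[...,2]<36)&(l[1]==k);print("traywall",cv2.minAreaRect(np.float32(C[w][:,:2])))
E
```

```text
(array([0.99992335, 0.01238337], dtype=float32), array([594.0084 , 130.49467], dtype=float32)) (array([0.99988544, 0.01513601], dtype=float32), array([ 610.01697, -177.05777], dtype=float32))
yaw 0.7095327
yaw 0.8672624
front (array([ 0.01617667, -0.99986917], dtype=float32), array([391.01392 , -28.157803], dtype=float32)) -89.0731
rear rail ends [[ 842.4  123.9]
 [ 842.4  120.7]
 [ 847.4 -169.7]
 [ 844.1 -172.8]]
cam [ 389.    7. 1483.]
top
[ 595.8 -267. ] [ 596.1 -267.5   25. ] 183 41.1
[590.1 259.3] [591.1 259.4  25.4] 183 41.0
[489.5 280. ] [489.5 280.1  24.9] 184 41.4
[ 372.6 -254.6] [ 372.  -254.8   25. ] 188 41.2
[373.8 254.1] [374.  254.6  25.2] 192 41.3
knob [440.1 -25.8  89.3] 61
handle 306 697.854 -34.045307 -81.082634 [-107.90452919   67.3277298 ] 81.7345381626381Traceback (most recent call last):
  File "<stdin>", line 16, in <module>
  File "h.py", line 4, in ray
    m=ctrl.camera_model(n);K,R,t=m["intrinsics"],m["R"],m["t"]
ValueError: time passes only in moves, steps and waits
```

```bash
sed -i 's/^def ray/_M={}\ndef cm(n):\n    if n not in _M:_M[n]=ctrl.camera_model(n)\n    return _M[n]\ndef ray/; s/m=ctrl.camera_model(n);/m=cm(n);/' h.py
python3 - <<'E'
from h import *
for n in("top","scene"):
    z=np.load(n+"0.npz");C=cloud(n,z["d"]);
    print(n)
    for x,y in ((593,-266),(589,257),(488,277),(373.5,-252),(373.6,251)):
        q=(np.hypot(C[...,0]-x,C[...,1]-y)<40)&(C[...,2]>36)&(C[...,2]<50);P=C[q]
        (a,b),r=cv2.minEnclosingCircle(np.float32(P[:,:2]));print(P[:,:2].mean(0).round(1),np.array([a,b,r]).round(1),len(P),P[:,2].mean().round(1))
    q=(np.hypot(C[...,0]-441,C[...,1]+25)<30)&(C[...,2]>82);print("knob",C[q].mean(0).round(1),q.sum())
    h=cv2.cvtColor(z["p"],cv2.COLOR_RGB2HSV)
    q=(C[...,2]>67)&(C[...,2]<84)&(C[...,0]>635)&(C[...,0]<800)&(abs(C[...,1]+20)<110)
    l=cv2.connectedComponentsWithStats(q.astype(np.uint8));k=1+np.argmax(l[2][1:,4])
    P=np.float32(C[l[1]==k][:,:2]);print("handle",len(P),cv2.minAreaRect(P),C[l[1]==k][:,2].max())
    q=(C[...,2]>57)&(C[...,2]<90)&(C[...,0]>645)&(C[...,0]<800)&(abs(C[...,1]+20)<110)
    l=cv2.connectedComponentsWithStats(q.astype(np.uint8));k=1+np.argmax(l[2][1:,4])
    P=np.float32(C[l[1]==k][:,:2]);print("fork",len(P),cv2.minAreaRect(P))
    g=(h[...,0]>60)&(h[...,0]<95)&(h[...,1]>60)&(abs(C[...,1]+380)<120)&(C[...,0]>350)&(C[...,0]<700)
    l=cv2.connectedComponentsWithStats(g.astype(np.uint8));k=1+np.argmax(l[2][1:,4]);vv,uu=np.where(l[1]==k)
    print("tray",cv2.minAreaRect(np.float32([ray(n,u,v,28)[:2] for u,v in zip(uu,vv)])))
    w=(C[...,2]>20)&(C[...,2]<36)&(l[1]==k);print("traywall",cv2.minAreaRect(np.float32(C[w][:,:2])))
    q=(C[...,2]>67.5)&(C[...,2]<74)&(C[...,0]>350)&(C[...,0]<440)
    for sgn in(1,-1):
        q2=(C[...,2]>67.5)&(C[...,2]<74)&(C[...,0]>670)&(C[...,0]<900)&(abs(C[...,1]-(-21+sgn*148))<14);
        print("railend",C[q2][:,0].max(),np.percentile(C[q2][:,0],98),C[q2][:,1].mean(), q2.sum())
E
```

```text
top
[ 595.9 -267.6] [ 596.1 -267.1   24.9] 171 41.5
[590.1 258.9] [589.3 259.7  25.3] 169 41.5
[489.5 280.3] [489.4 280.7  24.8] 176 41.7
[ 372.8 -254.6] [ 372.  -254.8   25. ] 183 41.3
[374.1 254.3] [374.4 254.6  24.9] 183 41.6
knob [440.1 -25.8  89.3] 61
handle 245 ((700.7085571289062, -44.0158805847168), (24.596437454223633, 117.5931625366211), 9.546979904174805) 83.40391652865169
fork 420 ((694.1807250976562, -5.165931701660156), (60.310237884521484, 196.15737915039062), 8.171113967895508)
tray ((497.81494140625, -409.7178039550781), (258.54815673828125, 140.16726684570312), 6.060321807861328)
traywall ((498.05438232421875, -411.93304443359375), (258.9261474609375, 138.12794494628906), 5.817056179046631)
railend 844.4740394262874 840.0773648076702 127.12897140581006 144
railend 848.7145943048495 845.3908253760635 -169.0002560486504 136
scene
[ 599.2 -266.2] [ 597.8 -266.    25.4] 328 40.0
[592.6 259.9] [591.4 260.5  25.2] 284 40.1
[491.9 281.2] [491.2 281.9  26. ] 249 39.9
[ 375.7 -253.6] [ 374.5 -255.3   25.9] 239 40.0
[376.8 255.6] [374.9 256.2  25.8] 211 40.1
knob [443.3 -24.6  87.4] 91
handle 527 ((703.02880859375, -38.57672119140625), (24.350494384765625, 126.14469146728516), 9.672082901000977) 79.27128466527343
fork 938 ((696.0355224609375, -3.724395751953125), (56.469757080078125, 197.68067932128906), 9.914785385131836)
tray ((505.89056396484375, -408.06146240234375), (270.6656799316406, 139.25198364257812), 6.1815900802612305)
traywall ((499.89520263671875, -410.57037353515625), (262.4971923828125, 136.7517547607422), 6.1745100021362305)
railend 845.8406691367893 842.7965410776426 127.98522893770055 416
railend 850.6626020870302 847.7907101670357 -167.05235473685366 462
```

```bash
cat > g.py <<'E'
import sys
from h import *
from scipy.spatial.transform import Rotation as Ro
o=ctrl.get_obs();R=Ro.from_rotvec(o["tool_rot"]).as_matrix();p=o["ee_pos"]
phi=np.degrees(np.arctan2(R[1,1],R[0,1]))
print("t %.2f pos"%o["t"],p.round(1),"phi %.1f"%phi,"tilt %.2f"%np.degrees(np.arccos(-R[2,2])),"F",o["force"].round(1),"gap %.3f"%o["finger_gap"],"q6 %.2f"%o["qpos"][5])
a=list(map(float,sys.argv[1:]))
while a:
    x,y,z,f=a[:4];a=a[4:]
    d=R.T@(np.array([x,y,z])-p);print("->",(x,y,z,f),d.round(1),"roll %.1f"%((phi-f+180)%360-180))
E
python3 g.py 335 310 240 45 699 -24 240 9.6
```

```text
t 0.10 pos [129.1 508.5 240.1] phi 75.7 tilt 0.08 F [ 0.1  0.6 -0.2] gap 1.001 q6 -0.15
-> (335.0, 310.0, 240.0, 45.0) [-248.4 -141.7    0.3] roll 30.7
-> (699.0, -24.0, 240.0, 9.6) [-6.835e+02 -3.758e+02  5.000e-01] roll 66.1
```

>>> servo_tool(targets=[-20, -11, 0, 3, -55, -30, 0, 7, -95, -52, 0, 11, -135, -74, 0, 15, -175, -96, 0, 20], jaw=0.3, force=20)

```text
t: 0.6
ee_pos: [275.9, 371.0, 240.0]
tool_rot: [-0.929, -3.001, 0.003]
force: [-0.1, -0.2, 0.6]
finger_gap: 0.708
```

```bash
python3 g.py 699 -24 200 9.6
```

```text
t 0.60 pos [275.9 371.  240. ] phi 55.6 tilt 0.10 F [-0.1 -0.2  0.6] gap 0.708 q6 -0.20
-> (699.0, -24.0, 200.0, 9.6) [-572.3  -86.8   40.3] roll 46.0
```

>>> servo_tool(targets=[-45, -7, 0, 5, -90, -14, 0, 10, -135, -21, 0, 14, -180, -28, 0, 18, -230, -35, 5, 22])

```text
t: 1.1
ee_pos: [446.4, 211.3, 235.5]
tool_rot: [1.488, 2.766, -0.002]
force: [0.6, 0.1, -0.0]
finger_gap: 0.695
```

```bash
python3 g.py 699 -24 180 9.6
```

```text
t 1.10 pos [446.4 211.3 235.5] phi 33.5 tilt 0.07 F [ 0.6  0.1 -0. ] gap 0.695 q6 -0.30
-> (699.0, -24.0, 180.0, 9.6) [-335.5   81.1   55.7] roll 23.9
```

>>> servo_tool(targets=[-45, 11, 7, 4, -90, 22, 15, 8, -135, 33, 23, 12, -180, 44, 30, 16, -220, 54, 37, 20])

```text
t: 1.6
ee_pos: [613.9, 55.6, 197.7]
tool_rot: [-1.95, -2.463, 0.002]
force: [-0.0, 0.8, 0.3]
finger_gap: 0.701
```

```bash
python3 g.py 699 -24 130 9.6
```

```text
t 1.60 pos [613.9  55.6 197.7] phi 13.2 tilt 0.09 F [-0.   0.8  0.3] gap 0.701 q6 -0.26
-> (699.0, -24.0, 130.0, 9.6) [-96.9  64.7  67.7] roll 3.6
```

>>> servo_tool(targets=[-30, 20, 15, 1, -60, 40, 30, 2, -85, 57, 50, 3, -97, 65, 62, 4, -97, 65, 68, 4])

```text
t: 2.1
ee_pos: [699.2, -25.8, 126.8]
tool_rot: [-2.036, -2.389, 0.005]
force: [-0.7, 0.3, 0.0]
finger_gap: 0.701
```

```bash
python3 g.py 699 -24 68 9.6; python3 - <<'E'
from h import *
p,d=ctrl.get_image("scene");cv2.imwrite("pics/s1.png",cv2.resize(p[120:380,200:500,::-1],None,fx=2,fy=2))
E
```

```text
t 2.10 pos [699.2 -25.8 126.8] phi 9.1 tilt 0.25 F [-0.7  0.3  0. ] gap 0.701 q6 -0.30
-> (699.0, -24.0, 68.0, 9.6) [ 1.8  0.3 58.8] roll -0.5
```

View pics/s1.png

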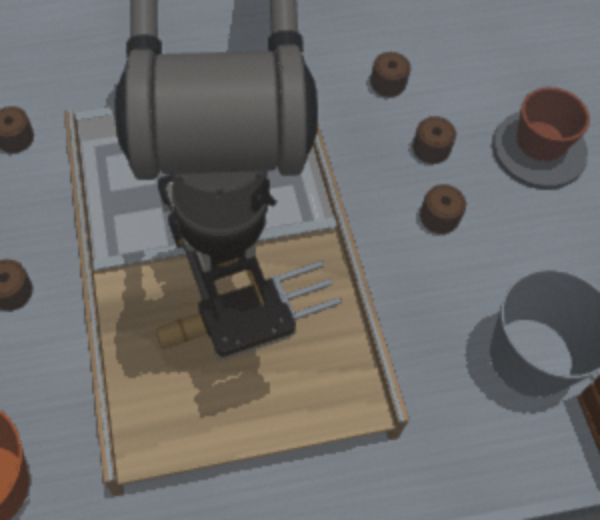

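>>> servo_tool(targets=[1, 0, 15, 0, 2, 0, 30, 0, 2, 0, 42, 0, 2, 0, 52, 0, 2, 0, 57, 0])

```text
t: 2.65
ee_pos: [697.2, -22.1, 68.6]
tool_rot: [-2.032, -2.389, 0.007]
force: [0.1, 0.6, -0.8]
finger_gap: 0.7
```

>>> servo_tool(targets=[0, 0, 1, 0, 0, 0, 1, 0, 0, 0, 1, 0, 0, 0, 1, 0, 0, 0, 1, 0], jaw=1, force=40)

```text
t: 3.15
ee_pos: [697.3, -22.2, 68.1]
tool_rot: [-2.033, -2.39, 0.006]
force: [0.7, 0.3, -0.2]
finger_gap: 0.315
```

```bash
python3 g.py 699 -24 68 9.6
```

```text
t 3.15 pos [697.3 -22.2  68.1] phi 9.2 tilt 0.34 F [ 0.7  0.3 -0.2] gap 0.315 q6 -0.30
-> (699.0, -24.0, 68.0, 9.6) [-2.1  1.3  0.1] roll -0.4
```

>>> servo_tool(targets=[0, 0, 0, 0, 0, 0, 0, 0, 0, 0, 0, 0, 0, 0, -2, 0, 0, 0, -6, 0])

```text
t: 3.65
ee_pos: [696.9, -22.1, 73.6]
tool_rot: [-2.032, -2.389, 0.008]
force: [0.8, 0.2, -2.3]
finger_gap: 0.252
```

>>> servo_tool(targets=[0, 0, -15, 0, 0, 0, -30, 0, 0, 0, -50, 0, 0, 0, -75, 0, 0, 0, -100, 0])

```text
t: 4.15
ee_pos: [697.8, -22.1, 176.1]
tool_rot: [-2.033, -2.389, 0.006]
force: [1.2, -0.3, -1.8]
finger_gap: 0.25
```

```bash
python3 g.py 560 -210 190 -37 479 -413 150 -84; python3 - <<'E'
from h import *
p,d=ctrl.get_image("scene");cv2.imwrite("pics/s2.png",cv2.resize(p[120:380,200:500,::-1],None,fx=2,fy=2))
E
```

```text
t 4.15 pos [697.8 -22.1 176.1] phi 9.2 tilt 0.34 F [ 1.2 -0.3 -1.8] gap 0.250 q6 -0.30
-> (560.0, -210.0, 190.0, -37.0) [-163.4 -166.2  -13. ] roll 46.2
-> (479.0, -413.0, 150.0, -84.0) [-350.8 -278.4   27.6] roll 93.2
```

View pics/s2.png

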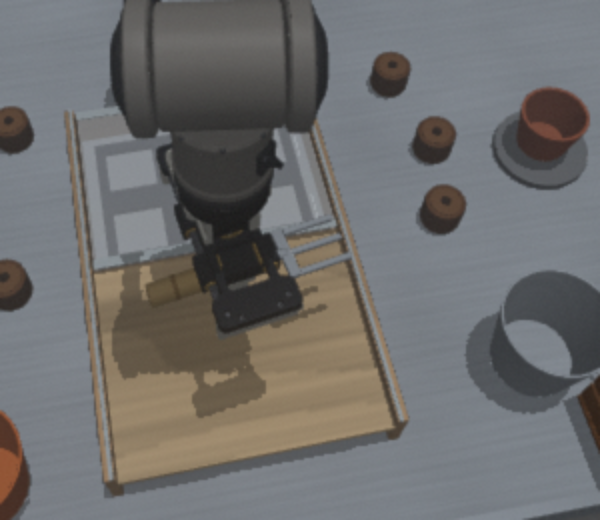

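>>> servo_tool(targets=[-20, -16, 0, 5, -50, -40, 0, 12, -85, -67, 0, 20, -120, -95, 0, 28, -155, -123, 0, 36])

```text
t: 4.7
ee_pos: [602.4, -196.3, 182.5]
tool_rot: [2.677, 1.638, 0.003]
force: [0.0, -1.4, -1.5]
finger_gap: 0.251
```

```bash
python3 g.py 479 -413 150 -84
```

```text
t 4.70 pos [ 602.4 -196.3  182.5] phi -27.1 tilt 0.23 F [ 0.  -1.4 -1.5] gap 0.251 q6 0.04
-> (479.0, -413.0, 150.0, -84.0) [-249.1  -11.4   32.5] roll 56.9
```

>>> servo_tool(targets=[-35, -2, 0, 8, -70, -3, 0, 16, -105, -5, 0, 24, -140, -7, 0, 32, -175, -8, 0, 40])

```text
t: 5.2
ee_pos: [514.9, -349.7, 183.4]
tool_rot: [3.077, 0.615, 0.006]
force: [0.1, -0.8, -1.1]
finger_gap: 0.255
```

```bash
python3 g.py 479 -413 110 -84
```

```text
t 5.20 pos [ 514.9 -349.7  183.4] phi -67.4 tilt 0.31 F [ 0.1 -0.8 -1.1] gap 0.255 q6 0.46
-> (479.0, -413.0, 110.0, -84.0) [-57.6  44.3  73.4] roll 16.6
```

>>> servo_tool(targets=[-20, 15, 5, 6, -40, 30, 20, 12, -55, 42, 35, 16, -58, 44, 55, 17, -58, 44, 73, 17])

```text
t: 5.7
ee_pos: [477.9, -414.1, 110.4]
tool_rot: [3.134, 0.149, 0.008]
force: [-0.3, 0.7, -2.6]
finger_gap: 0.251
```

```bash
python3 - <<'E'
from h import *
for n in ("scene","top"):
    p,d=ctrl.get_image(n);np.savez(n+"3.npz",p=p,d=d)
    x0,y0=(80,120) if n=="scene" else (350,100)
    cv2.imwrite(f"pics/{n}3.png",cv2.resize(p[y0:y0+200,x0:x0+200,::-1],None,fx=3,fy=3))
E
python3 g.py 479 -413 22 -84
```

```text
t 5.80 pos [ 477.3 -412.   108.4] phi -84.4 tilt 0.09 F [-1.2 -0.1 -2.2] gap 0.247 q6 0.64
-> (479.0, -413.0, 22.0, -84.0) [ 1.5  1.1 86.4] roll -0.4
```

View pics/scene3.png

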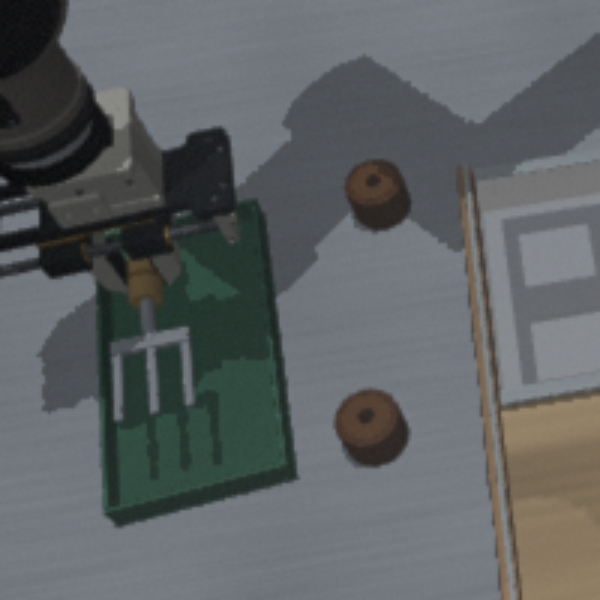

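View pics/top3.png

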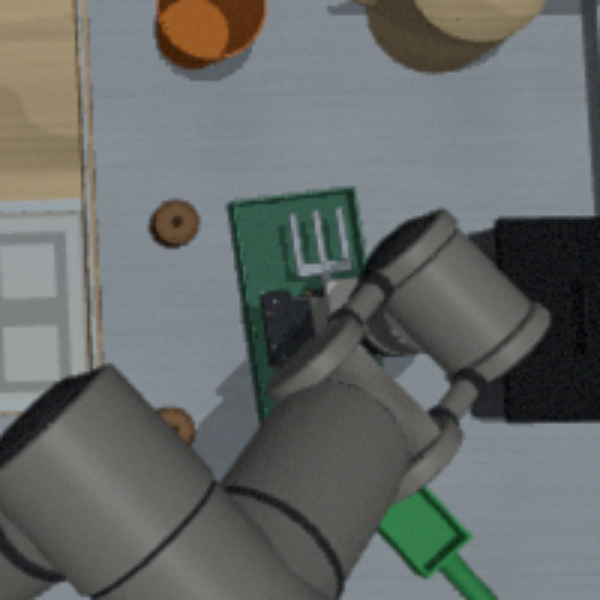

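```bash
python3 - <<'E'
from h import *
C=cloud("top",np.load("top0.npz")["d"]);P=C[175:240,515:565].reshape(-1,3);print(np.percentile(P,[3,50,97],axis=0).round())
C=cloud("top",np.load("top3.npz")["d"])
for u,v in((520,210),(500,215),(528,203),(480,200),(505,180)): print(u,v,C[v,u].round())
E
```

```text
[[ 382. -720.   99.]
 [ 475. -648.  118.]
 [ 569. -582.  127.]]
520 210 [ 448. -442.  453.]
500 215 [ 438. -403.  435.]
528 203 [ 464. -464.  447.]
480 200 [ 475. -361.  425.]
505 180 [ 519. -416.  442.]
```

>>> servo_tool(targets=[1, 1, 20, 0, 1, 1, 45, 0, 1, 1, 65, 0, 1, 1, 77, 0, 1, 1, 83, 0])

```text
t: 6.3
ee_pos: [478.8, -412.8, 25.3]
tool_rot: [-3.138, -0.153, -0.002]
force: [0.1, -0.1, -1.0]
finger_gap: 0.248
```

>>> servo_tool(targets=[0, 0, 1, 0, 0, 0, 2, 0, 0, 0, 3, 0, 0, 0, 4, 0, 0, 0, 4, 0])

```text
t: 6.8
ee_pos: [478.8, -413.0, 21.6]
tool_rot: [3.138, 0.153, 0.003]
force: [1.0, 0.2, -1.5]
finger_gap: 0.25
```

```bash
python3 g.py 479 -413 20 -84
```

```text
t 6.80 pos [ 478.8 -413.    21.6] phi -84.4 tilt 0.11 F [ 1.   0.2 -1.5] gap 0.250 q6 0.64
-> (479.0, -413.0, 20.0, -84.0) [0.1 0.  1.6] roll -0.4
```

>>> servo_tool(targets=[0, 0, 1, 0, 0, 0, 1.5, 0, 0, 0, 1.5, 0, 0, 0, 1.5, 0, 0, 0, 1.5, 0])

```text
t: 7.3
ee_pos: [478.9, -413.0, 20.2]
tool_rot: [3.138, 0.153, 0.003]
force: [-0.6, 0.7, -1.7]
finger_gap: 0.248
```

>>> servo_tool(targets=[0, 0, 0, 0, 0, 0, 0, 0, 0, 0, 0, 0, 0, 0, 0, 0, 0, 0, 0, 0], jaw=0.42)

```text
t: 7.8
ee_pos: [478.9, -413.0, 20.3]
tool_rot: [3.138, 0.153, 0.003]
force: [-0.2, -0.6, 0.5]
finger_gap: 0.573
```

>>> servo_tool(targets=[0, 0, -5, 0, 0, 0, -15, 0, 0, 0, -40, 0, 0, 0, -75, 0, 0, 0, -115, 0])

```text
t: 8.3
ee_pos: [478.3, -412.6, 136.5]
tool_rot: [-3.137, -0.153, -0.002]
force: [-0.0, -0.8, -0.0]
finger_gap: 0.577
```

```bash
python3 g.py 441.8 -25.2 82 -90
```

```text
t 8.30 pos [ 478.3 -412.6  136.5] phi -84.4 tilt 0.08 F [-0.  -0.8 -0. ] gap 0.577 q6 0.64
-> (441.8, -25.2, 82.0, -90.0) [   1.3 -389.1   54.7] roll 5.6
```

>>> servo_tool(targets=[0, -25, -10, 1, 0, -65, -15, 2, 0, -110, -15, 3, 0, -158, -15, 5, 1, -205, -15, 6], jaw=0.35)

```text
t: 8.8
ee_pos: [458.9, -206.9, 152.7]
tool_rot: [-3.141, 0.014, -0.004]
force: [0.8, 0.5, -0.6]
finger_gap: 0.65
```

```bash
python3 g.py 441.8 -25.2 130 -90; python3 - <<'E'
from h import *
n="scene"
p,d=ctrl.get_image(n);np.savez(n+"4.npz",p=p,d=d)
x0,y0=(80,140)
cv2.imwrite(f"pics/{n}4.png",cv2.resize(p[y0:y0+200,x0:x0+200,::-1],None,fx=3,fy=3))
C=cloud(n,d)
h=cv2.cvtColor(p,cv2.COLOR_RGB2HSV)
q=(C[...,2]>7)&(C[...,2]<45)&(abs(C[...,1]+411)<58)&(abs(C[...,0]-500)<115)
P=C[q];print(q.sum(),cv2.minAreaRect(np.float32(P[:,:2])),P[:,2].max())
E
```

```text
t 8.80 pos [ 458.9 -206.9  152.7] phi -90.5 tilt 0.14 F [ 0.8  0.5 -0.6] gap 0.650 q6 1.00
-> (441.8, -25.2, 130.0, -90.0) [ -18.9 -181.5   22.6] roll -0.5
993 ((500.001953125, -411.39111328125), (114.23297119140625, 230.48670959472656), 89.25332641601562) 32.64814393158746
```

View pics/scene4.png

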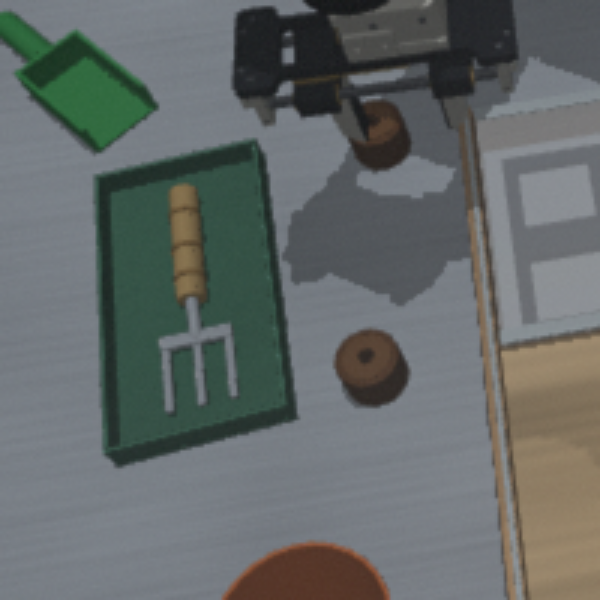

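The fork lies flat, lengthwise, in the tray (handle at about (187,245), tines down to (200,405) in the crop). On to the knob.

>>> servo_tool(targets=[-5, -40, 2, 0, -9, -85, 5, 0, -14, -130, 10, 0, -18, -170, 17, 0, -19, -181, 22, 0])

```text
t: 9.35
ee_pos: [438.9, -16.1, 131.8]
tool_rot: [-3.136, 0.006, 0.001]
force: [0.5, -0.6, -0.7]
finger_gap: 0.649
```

```bash
python3 g.py 441.8 -25.2 84 -90
```

```text
t 9.35 pos [438.9 -16.1 131.8] phi -90.2 tilt 0.32 F [ 0.5 -0.6 -0.7] gap 0.649 q6 1.35
-> (441.8, -25.2, 84.0, -90.0) [ 3.   9.3 47.8] roll -0.2
```

>>> servo_tool(targets=[2, 5, 10, 0, 3, 9, 25, 0, 3, 9, 37, 0, 3, 9, 45, 0, 3, 9, 48, 0])

```text
t: 9.85
ee_pos: [441.8, -25.9, 83.0]
tool_rot: [-3.136, 0.008, 0.002]
force: [0.5, 0.1, -0.3]
finger_gap: 0.649
```

>>> servo_tool(targets=[0, 0, 0, 0, 0, 0, 0, 0, 0, 0, 0, 0, 0, 0, 0, 0, 0, 0, 0, 0], jaw=1, force=30)

```text
t: 10.35
ee_pos: [441.9, -24.8, 83.4]
tool_rot: [-3.134, 0.009, 0.001]
force: [-0.4, 5.9, 1.5]
finger_gap: 0.299
```

```bash
python3 g.py 441.8 -25.2 84 -90
```

```text
t 10.35 pos [441.9 -24.8  83.4] phi -90.3 tilt 0.44 F [-0.4  5.9  1.5] gap 0.299 q6 1.33
-> (441.8, -25.2, 84.0, -90.0) [-0.1  0.4 -0.7] roll -0.3
```

>>> servo_tool(targets=[10, 0, 0, 0, 28, 0, 0, 0, 50, -1, 0, 0, 75, -1.5, 0, 0, 100, -2, 0, 0])

```text
t: 10.85
ee_pos: [542.3, -23.2, 83.4]
tool_rot: [-3.134, 0.009, 0.004]
force: [-2.8, -0.7, 2.6]
finger_gap: 0.298
```

```bash
python3 g.py 657 -22 84 -90
```

```text
t 10.85 pos [542.3 -23.2  83.4] phi -90.3 tilt 0.47 F [-2.8 -0.7  2.6] gap 0.298 q6 1.38
-> (657.0, -22.0, 84.0, -90.0) [114.6  -1.8  -0.9] roll -0.3
```

>>> servo_tool(targets=[25, -1, 0, 0, 50, -1, 0, 0, 75, -2, 0, 0, 95, -2, 0, 0, 107, -2, 0, 0])

```text
t: 11.35
ee_pos: [650.8, -21.5, 83.4]
tool_rot: [-3.134, 0.008, 0.003]
force: [-2.7, 0.3, 4.7]
finger_gap: 0.3
```

>>> servo_tool(targets=[3, 0, 0, 0, 6, 0, 0, 0, 9, 0, 0, 0, 10, 0, 0, 0, 10, 0, 0, 0])

```text
t: 11.85
ee_pos: [658.7, -21.4, 83.4]
tool_rot: [-3.133, 0.008, 0.01]
force: [-8.9, -0.0, 5.5]
finger_gap: 0.298
```

```bash
python3 g.py 657 -22 84 -90
```

```text
t 11.85 pos [658.7 -21.4  83.4] phi -90.3 tilt 0.61 F [-8.9 -0.   5.5] gap 0.298 q6 1.42
-> (657.0, -22.0, 84.0, -90.0) [-1.7  0.7 -0.6] roll -0.3
```

>>> servo_tool(targets=[2, 0, 0, 0, 4, 0, 0, 0, 4, 0, 0, 0, 4, 0, 0, 0, 4, 0, 0, 0])

```text
t: 12.35
ee_pos: [658.8, -21.3, 83.3]
tool_rot: [-3.133, 0.008, 0.024]
force: [-14.1, 0.2, 10.0]
finger_gap: 0.294
```

>>> servo_tool(targets=[0, 0, 0, 0, 0, 0, 0, 0, 0, 0, 0, 0, 0, 0, 0, 0, 0, 0, 0, 0], jaw=0.35)

```text
t: 12.85
ee_pos: [659.0, -21.3, 83.2]
tool_rot: [-3.133, 0.008, 0.024]
force: [-0.2, 0.1, 0.4]
finger_gap: 0.639
```

>>> servo_tool(targets=[0, 0, -10, 0, 0, 0, -30, 0, 0, 0, -45, 0, -30, -30, -45, 0, -65, -65, -45, 0])

```text
t: 13.35
ee_pos: [595.6, 43.1, 130.8]
tool_rot: [-3.133, 0.012, 0.019]
force: [0.4, 0.3, -0.9]
finger_gap: 0.648
```

```bash
python3 g.py 591 259.8 90 -90; python3 - <<'E'
from h import *
for n in ("scene","top"):
    p,d=ctrl.get_image(n);np.savez(n+"5.npz",p=p,d=d)
    cv2.imwrite(f"pics/{n}5.png",p[...,::-1])
    C=cloud(n,d)
    q=(np.hypot(C[...,0]-658,C[...,1]+22)<30)&(C[...,2]>80)&(C[...,2]<95);print(n,C[q].mean(0).round(1),q.sum())
    for x,y in ((597,-266.7),(591,259.8),(490.5,281),(373.7,-254.5),(375,255)):
        q=(np.hypot(C[...,0]-x,C[...,1]-y)<50)&(C[...,2]>36)&(C[...,2]<50);P=C[q];print(len(P),P[:,:2].mean(0).round(1) if len(P) else '')
E
```

```text
t 13.35 pos [595.6  43.1 130.8] phi -90.4 tilt 0.85 F [ 0.4  0.3 -0.9] gap 0.648 q6 1.51
-> (591.0, 259.8, 90.0, -90.0) [  -5.7 -216.3   42.7] roll -0.4
scene [659.7 -21.1  87.3] 129
336 [ 599.5 -265.7]
293 [593. 260.]
250 [491.8 280.9]
235 [ 375.8 -253.5]
213 [377.  255.4]
top [nan nan nan] 0
170 [ 596.  -268.2]
177 [590.4 259.1]
178 [489.5 279.9]
179 [ 372.1 -254.6]
179 [374.1 254.7]<stdin>:6: RuntimeWarning: Mean of empty slice.
  ret = um.true_divide(
```

View pics/scene5.png

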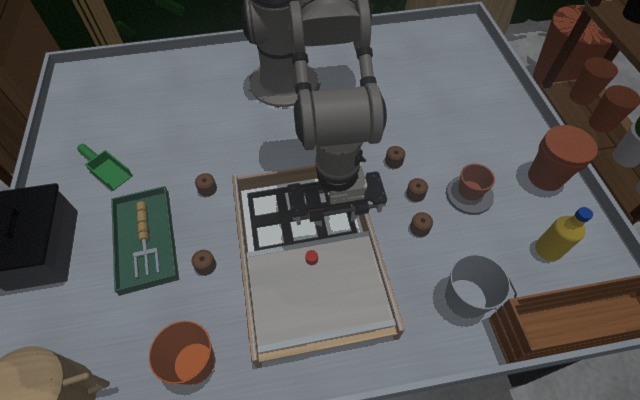

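View pics/top5.png

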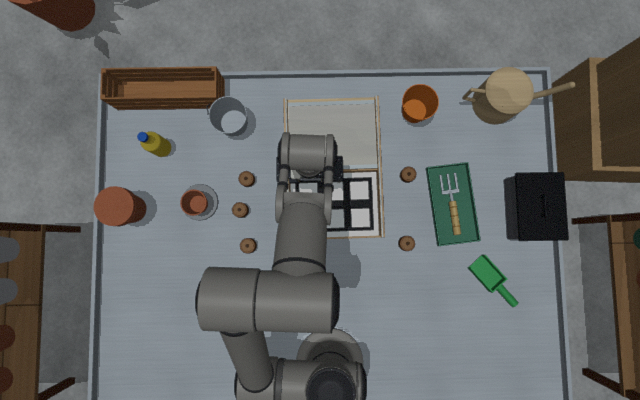

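>>> servo_tool(targets=[-1, -40, 0, 0, -2, -85, 0, 0, -4, -130, 5, 0, -5, -175, 20, 0, -6, -212, 38, 0], jaw=0.2)

```text
t: 13.95
ee_pos: [585.1, 262.3, 95.6]
tool_rot: [-3.13, 0.001, 0.026]
force: [-0.5, -0.3, -0.5]
finger_gap: 0.799
```

```bash
python3 - <<'E'
from h import *
n="top"
p,d=ctrl.get_image(n);np.savez(n+"6.npz",p=p,d=d)
cv2.imwrite("pics/top6.png",cv2.resize(p[80:260,220:440,::-1],None,fx=3.5,fy=3))
p,d=ctrl.get_image("scene");np.savez("scene6.npz",p=p,d=d)
E
python3 g.py 591 259.8 28.5 -90
```

```text
t 14.05 pos [582.5 264.   92.4] phi -89.8 tilt 1.43 F [0.  0.  0.1] gap 0.802 q6 1.86
-> (591.0, 259.8, 28.5, -90.0) [ 9.9  4.9 63.7] roll 0.2
```

View pics/top6.png

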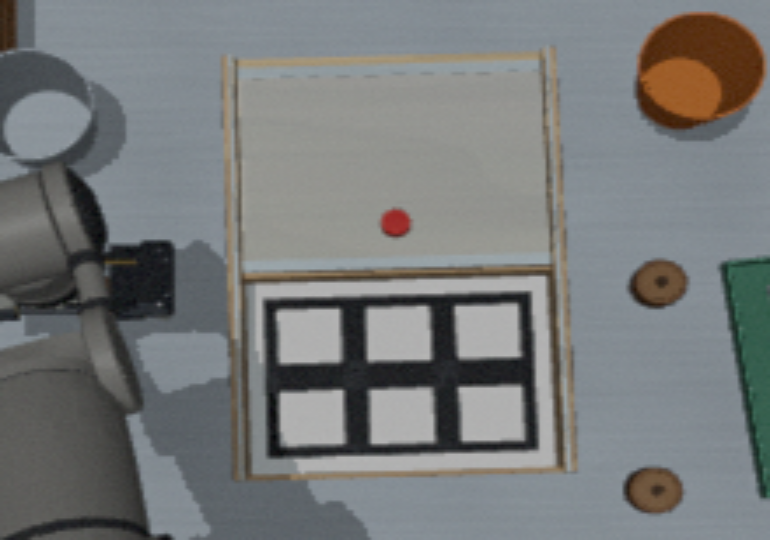

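```bash
python3 - <<'E'
from h import *
for n in("top","scene"):
    z=np.load(n+"6.npz");p,C=z["p"],cloud(n,z["d"])
    g=cv2.cvtColor(p,cv2.COLOR_RGB2GRAY)
    reg=(C[...,0]>400)&(C[...,0]<600)&(C[...,1]>-160)&(C[...,1]<120)
    m=(g<60)&reg
    l=cv2.connectedComponentsWithStats(m.astype(np.uint8));k=1+np.argmax(l[2][1:,4]);mm=(l[1]==k).astype(np.uint8)
    cs,h=cv2.findContours(mm,cv2.RETR_CCOMP,cv2.CHAIN_APPROX_NONE)
    print(n,l[2][k])
    pts=[]
    for c,hh in zip(cs,h[0]):
        if hh[3]>=0 and cv2.contourArea(c)>60:
            q=np.float32([ray(n,*a[0],18)[:2] for a in c]);M=cv2.minAreaRect(q);print(np.array(M[0]).round(1),np.array(M[1]).round(1),round(M[2],1));pts.append(M[0])
    print(np.mean(pts,0).round(1))
E
```

```text
top [ 296  178   77   54 1655]
[455.5  58.4] [68.5 71.4] 89.4
[ 457.4 -109.2] [71.4 68.4] 89.0
[457.2 -26.2] [68.4 71.6] 89.0
[545.4  60.6] [68.8 69.2] 89.1
[ 547.5 -108.1] [71.7 65.9] 89.0
[547.3 -23. ] [72.1 69.2] 89.0
[501.7 -24.6]
scene [ 248  178  109   72 2670]
[ 552.4 -106.7] [63.7 67.3] 1.2
[551.  -23.7] [63.8 66.4] 0.9
[549.5  60.1] [63.5 65.9] 1.2
[ 462.9 -108.2] [63.9 67.5] 0.4
[461.6 -25.8] [63.7 69.5] 1.0
[460.   58.5] [63.5 66.3] 1.0
[506.2 -24.3]
```

>>> servo_tool(targets=[5, 3, 10, 0, 10, 5, 20, 0, 10, 5, 35, 0, 10, 5, 50, 0, 10, 5, 60, 0])

```text
t: 14.55
ee_pos: [590.5, 258.5, 30.1]
tool_rot: [-3.132, -0.003, 0.039]
force: [-0.3, -0.0, -0.4]
finger_gap: 0.799
```

```bash
python3 g.py 591 259.8 28.5 -90
```

```text
t 14.55 pos [590.5 258.5  30.1] phi -89.9 tilt 1.54 F [-0.3 -0.  -0.4] gap 0.799 q6 1.84
-> (591.0, 259.8, 28.5, -90.0) [ 0.5 -1.3  1.6] roll 0.1
```

>>> servo_tool(targets=[0.5, -1, 1, 0, 0.5, -1, 1, 0, 0.5, -1, 1, 0, 0.5, -1, 1, 0, 0.5, -1, 1, 0], jaw=1, force=35)

```text
t: 15.05
ee_pos: [591.4, 259.7, 29.8]
tool_rot: [-3.131, -0.004, 0.037]
force: [-0.4, 0.4, 0.9]
finger_gap: 0.534
```

```bash
python3 g.py 591 259.8 28.5 -90 546 60.4 130 -90
```

```text
t 15.05 pos [591.4 259.7  29.8] phi -89.9 tilt 1.47 F [-0.4  0.4  0.9] gap 0.534 q6 1.85
-> (591.0, 259.8, 28.5, -90.0) [-0.4 -0.1  1.3] roll 0.1
-> (546.0, 60.4, 130.0, -90.0) [ -48.2  198.2 -101.1] roll 0.1
```

>>> servo_tool(targets=[0, 0, -15, 0, 0, 0, -40, 0, 0, 0, -70, 0, 0, 0, -90, 0, -2, 5, -97, 0])

```text
t: 15.55
ee_pos: [593.2, 254.5, 130.8]
tool_rot: [-3.13, -0.005, 0.028]
force: [0.3, 0.8, -0.5]
finger_gap: 0.535
```

```bash
python3 g.py 546 60.4 120 -90
```

```text
t 15.55 pos [593.2 254.5 130.8] phi -89.8 tilt 1.22 F [ 0.3  0.8 -0.5] gap 0.535 q6 1.84
-> (546.0, 60.4, 120.0, -90.0) [-47.6 194.    9.3] roll 0.2
```

>>> servo_tool(targets=[-8, 30, 0, 0, -19, 75, 0, 0, -30, 120, 0, 0, -41, 165, 2, 0, -48, 192, 6, 0])

```text
t: 16.05
ee_pos: [544.3, 59.4, 123.5]
tool_rot: [-3.13, -0.002, 0.029]
force: [-0.4, 1.1, -0.4]
finger_gap: 0.534
```

>>> servo_tool(targets=[0, 0, 0, 0, 0, 0, 0, 0, 0, 0, 0, 0, 0, 0, 0, 0, 0, 0, 0, 0])

```text
t: 16.55
ee_pos: [544.4, 60.5, 123.4]
tool_rot: [-3.13, -0.005, 0.028]
force: [-0.9, 0.8, -0.2]
finger_gap: 0.539
```

```bash
python3 g.py 546 60.4 38 -90
```

```text
t 16.55 pos [544.4  60.5 123.4] phi -89.8 tilt 1.22 F [-0.9  0.8 -0.2] gap 0.539 q6 1.53
-> (546.0, 60.4, 38.0, -90.0) [ 3.1  1.1 85.4] roll 0.2
```

>>> servo_tool(targets=[2, 1, 20, 0, 3, 1, 45, 0, 3, 1, 65, 0, 3, 1, 77, 0, 3, 1, 82, 0])

```text
t: 17.05
ee_pos: [545.4, 60.9, 40.3]
tool_rot: [-3.13, -0.006, 0.031]
force: [0.1, 0.0, -0.1]
finger_gap: 0.536
```

>>> servo_tool(targets=[0, 0, 1, 0, 0, 0, 2, 0, 0, 0, 3, 0, 0, 0, 3, 0, 0, 0, 3, 0])

```text
t: 17.55
ee_pos: [545.8, 60.9, 37.8]
tool_rot: [-3.13, -0.006, 0.029]
force: [1.2, 0.3, 1.2]
finger_gap: 0.536
```

```bash
python3 g.py 546 60.4 38 -90
```

```text
t 17.55 pos [545.8  60.9  37.8] phi -89.8 tilt 1.25 F [1.2 0.3 1.2] gap 0.536 q6 1.52
-> (546.0, 60.4, 38.0, -90.0) [ 0.2  0.5 -0.2] roll 0.2
```

Release with a partial opening, then rise.

>>> servo_tool(targets=[0, 0, 0, 0, 0, 0, 0, 0, 0, 0, 0, 0, 0, 0, 0, 0, 0, 0, 0, 0], jaw=0.32)

```text
t: 18.05
ee_pos: [545.8, 60.9, 37.8]
tool_rot: [-3.13, -0.006, 0.029]
force: [-0.6, -0.0, 0.1]
finger_gap: 0.679
```

>>> servo_tool(targets=[0, 0, -10, 0, 0, 0, -35, 0, 0, 0, -60, 0, 0, 0, -80, 0, -8, -20, -90, 0])

```text
t: 18.55
ee_pos: [541.3, 78.4, 130.9]
tool_rot: [-3.131, -0.002, 0.022]
force: [0.1, 0.8, 0.4]
finger_gap: 0.682
```

```bash
cat > look.py <<'E'
import sys
from h import *
tag=sys.argv[1]
for n in ("scene","top"):
    p,d=ctrl.get_image(n);C=cloud(n,d);np.savez(n+tag+".npz",p=p,d=d)
    cv2.imwrite(f"pics/{n}{tag}.png",p[...,::-1] if n=="top" else cv2.resize(p[120:330,170:460,::-1],None,fx=2.7,fy=2.7))
    h=cv2.cvtColor(p,cv2.COLOR_RGB2HSV)
    br=(h[...,0]<18)&(h[...,1]>70)&(h[...,2]<140)&(h[...,2]>20)
    q=br&(C[...,2]>33)&(C[...,2]<55)&(C[...,0]>300)&(C[...,0]<760)&(abs(C[...,1])<345)
    q=cv2.morphologyEx(q.astype(np.uint8),cv2.MORPH_OPEN,np.ones((3,3)))
    print(n)
    l=cv2.connectedComponentsWithStats(q)
    for k in range(1,l[0]):
        P=C[l[1]==k]
        if len(P)>50: 
            c,r=cv2.minEnclosingCircle(np.float32(P[:,:2]));print(len(P),P[:,:2].mean(0).round(1),"circ",np.array(c).round(1),round(r,1),"z %.1f"%np.median(P[:,2]))
E
python3 look.py 7;python3 g.py 490.5 281 120 -90
```

```text
scene
151 [378.  256.6] circ [376.8 255.1] 23.3 z 40.2
179 [ 376.7 -253.6] circ [ 375.1 -252.7] 23.5 z 40.4
195 [492.8 280. ] circ [491.9 280.8] 23.8 z 40.3
184 [546.4  59.9] circ [545.6  61.7] 22.8 z 48.3
268 [ 600.  -266.2] circ [ 598.4 -266.2] 23.9 z 40.2
top
177 [ 594.7 -266.2] circ [ 595.8 -266.5] 24.5 z 41.0
164 [488.3 279.6] circ [488.7 280. ] 24.0 z 41.6
180 [ 372.5 -254.2] circ [ 372.5 -254.5] 24.0 z 41.5
172 [373.7 253.4] circ [373.9 253.5] 23.9 z 41.5
t 18.65 pos [539.7  81.2 130.5] phi -89.7 tilt 1.11 F [ 0.4 -0.  -0. ] gap 0.681 q6 1.56
-> (490.5, 281.0, 120.0, -90.0) [ -48.  -199.9   13.7] roll 0.3
```

View pics/scene7.png

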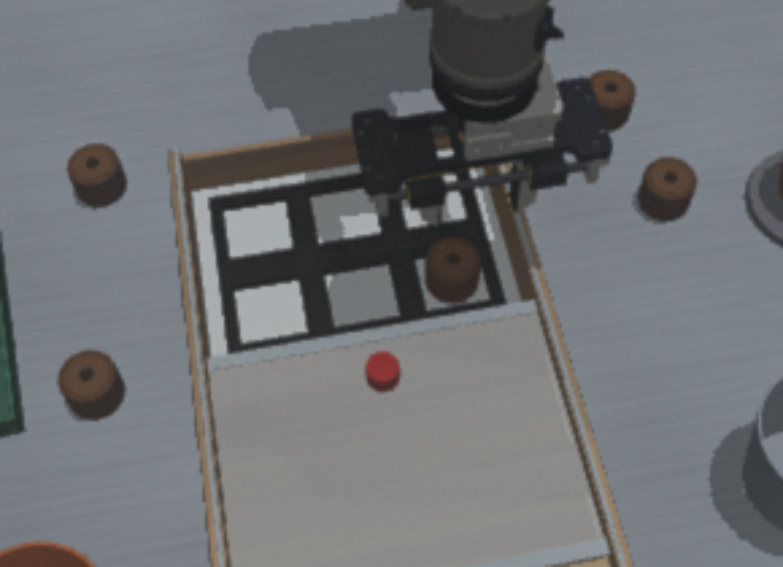

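>>> servo_tool(targets=[-10, -35, 0, 0, -20, -80, 0, 0, -31, -125, 0, 0, -42, -170, 6, 0, -48, -196, 14, 0], jaw=0.2)

```text
t: 19.15
ee_pos: [489.7, 279.7, 119.7]
tool_rot: [-3.129, -0.011, 0.023]
force: [-0.6, -0.1, 0.4]
finger_gap: 0.802
```

```bash
python3 g.py 490.3 280.5 29.5 -90
```

```text
t 19.15 pos [489.7 279.7 119.7] phi -89.6 tilt 1.12 F [-0.6 -0.1  0.4] gap 0.802 q6 1.93
-> (490.3, 280.5, 29.5, -90.0) [ 2.   0.3 90.2] roll 0.4
```

>>> servo_tool(targets=[0, 0, 15, 0, 1, 0, 40, 0, 2, 0, 65, 0, 2, 0, 82, 0, 2, 0, 90, 0])

```text
t: 19.65
ee_pos: [489.5, 280.1, 27.7]
tool_rot: [-3.13, -0.012, 0.028]
force: [0.3, 0.5, 0.3]
finger_gap: 0.799
```

>>> servo_tool(targets=[0, 0, 0, 0, 0, 0, 0, 0, 0, 0, 0, 0, 0, 0, 0, 0, 0, 0, 0, 0], jaw=1)

```text
t: 20.15
ee_pos: [490.1, 280.3, 28.7]
tool_rot: [-3.13, -0.012, 0.025]
force: [-0.5, -0.4, 4.8]
finger_gap: 0.539
```

```bash
python3 g.py 490.3 280.5 29.5 -90 490.3 280.5 130 -90 
```

```text
t 20.15 pos [490.1 280.3  28.7] phi -89.6 tilt 1.14 F [-0.5 -0.4  4.8] gap 0.539 q6 1.92
-> (490.3, 280.5, 29.5, -90.0) [ 0.2 -0.3 -0.8] roll 0.4
-> (490.3, 280.5, 130.0, -90.0) [  -1.5   -1.4 -101.3] roll 0.4
```

>>> servo_tool(targets=[0, 0, -15, 0, 0, 0, -45, 0, -1, 0, -75, 0, -1, 0, -92, 0, -2, 0, -96, 0])

```text
t: 20.65
ee_pos: [490.8, 279.6, 127.2]
tool_rot: [-3.128, -0.012, 0.018]
force: [-0.0, -0.1, -0.3]
finger_gap: 0.539
```

```bash
python3 g.py 456.1 59 118 -90 
```

```text
t 20.65 pos [490.8 279.6 127.2] phi -89.6 tilt 1.02 F [-0.  -0.1 -0.3] gap 0.539 q6 1.93
-> (456.1, 59.0, 118.0, -90.0) [-36.4 220.4   6.7] roll 0.4
```

>>> servo_tool(targets=[-6, 38, 0, 0, -14, 85, 0, 0, -22, 132, 0, 0, -30, 179, 2, 0, -36, 218, 5, 0])

```text
t: 21.15
ee_pos: [455.1, 59.5, 119.0]
tool_rot: [-3.128, -0.012, 0.02]
force: [0.1, -0.2, -1.3]
finger_gap: 0.536
```

```bash
python3 g.py 456.1 59 37 -90 
```

```text
t 21.15 pos [455.1  59.5 119. ] phi -89.6 tilt 1.06 F [ 0.1 -0.2 -1.3] gap 0.536 q6 1.51
-> (456.1, 59.0, 37.0, -90.0) [ 2.   1.6 81.9] roll 0.4
```

>>> servo_tool(targets=[1, 1, 18, 0, 2, 1.5, 42, 0, 2, 1.5, 62, 0, 2, 1.5, 74, 0, 2, 1.5, 79, 0])

```text
t: 21.65
ee_pos: [454.6, 59.1, 38.2]
tool_rot: [-3.128, -0.011, 0.026]
force: [-0.8, -0.4, -0.5]
finger_gap: 0.537
```

```bash
python3 g.py 456.1 59 37 -90 
```

```text
t 21.65 pos [454.6  59.1  38.2] phi -89.6 tilt 1.23 F [-0.8 -0.4 -0.5] gap 0.537 q6 1.50
-> (456.1, 59.0, 37.0, -90.0) [1.5 0.1 1.1] roll 0.4
```

>>> servo_tool(targets=[0.5, 0, 0.5, 0, 1, 0, 1.2, 0, 1, 0, 1.2, 0, 1, 0, 1.2, 0, 1, 0, 1.2, 0])

```text
t: 22.15
ee_pos: [455.9, 59.1, 37.4]
tool_rot: [-3.128, -0.012, 0.025]
force: [0.1, -0.2, 0.4]
finger_gap: 0.538
```

>>> servo_tool(targets=[0, 0, 0, 0, 0, 0, 0, 0, 0, 0, 0, 0, 0, 0, 0, 0, 0, 0, 0, 0], jaw=0.32)

```text
t: 22.65
ee_pos: [455.9, 59.1, 37.4]
tool_rot: [-3.128, -0.012, 0.025]
force: [0.6, 0.1, -0.0]
finger_gap: 0.68
```

>>> servo_tool(targets=[0, 0, -10, 0, 0, 0, -35, 0, 0, 0, -60, 0, 0, 0, -78, 0, 0, 0, -84, 0])

```text
t: 23.15
ee_pos: [458.3, 58.0, 123.7]
tool_rot: [-3.128, -0.012, 0.018]
force: [0.2, -0.2, -0.2]
finger_gap: 0.679
```

```bash
python3 look.py 8;python3 g.py 374.8 255 110 -90
```

```text
scene
160 [377.6 254.9] circ [375.4 256.6] 24.5 z 40.4
180 [ 376.3 -253.8] circ [ 374.4 -253.5] 23.9 z 40.1
204 [458.6  59.2] circ [459.1  59.7] 24.5 z 48.2
262 [547.3  61. ] circ [545.6  60.4] 25.3 z 48.0
271 [ 599.9 -266.3] circ [ 598.7 -266.1] 23.7 z 40.3
top
165 [ 594.4 -266.6] circ [ 595.1 -267.7] 24.4 z 41.2
179 [ 372.5 -254.3] circ [ 373.3 -254.9] 24.0 z 41.1
169 [373.5 253.2] circ [374.6 254.1] 23.9 z 41.3
t 23.25 pos [457.7  58.  122.3] phi -89.6 tilt 1.09 F [ 0.4 -0.1 -0.2] gap 0.678 q6 1.51
-> (374.8, 255.0, 110.0, -90.0) [ -81.3 -197.4   16. ] roll 0.4
```

>>> servo_tool(targets=[-14, -34, 0, 0, -32, -78, 0, 0, -50, -122, 0, 0, -68, -166, 3, 0, -81, -196, 10, 0], jaw=0.2)

```text
t: 23.75
ee_pos: [373.5, 255.5, 115.3]
tool_rot: [-3.128, -0.013, 0.023]
force: [1.3, -0.1, 0.3]
finger_gap: 0.801
```

```bash
python3 g.py 374.8 254.8 29.5 -90
```

```text
t 23.75 pos [373.5 255.5 115.3] phi -89.5 tilt 1.12 F [ 1.3 -0.1  0.3] gap 0.801 q6 1.97
-> (374.8, 254.8, 29.5, -90.0) [ 2.6  1.9 85.8] roll 0.5
```

>>> servo_tool(targets=[1, 0, 15, 0, 2, 1, 40, 0, 3, 2, 65, 0, 3, 2, 80, 0, 3, 2, 85, 0])

```text
t: 24.25
ee_pos: [373.6, 254.0, 28.0]
tool_rot: [-3.13, -0.013, 0.03]
force: [-0.7, -0.4, 0.0]
finger_gap: 0.8
```

>>> servo_tool(targets=[0, 0, 0, 0, 0, 0, 0, 0, 0, 0, 0, 0, 0, 0, 0, 0, 0, 0, 0, 0], jaw=1)

```text
t: 24.75
ee_pos: [374.1, 254.1, 28.6]
tool_rot: [-3.13, -0.013, 0.028]
force: [-0.3, 0.2, 2.9]
finger_gap: 0.538
```

```bash
python3 g.py 374.8 254.8 125 -90 
```

```text
t 24.75 pos [374.1 254.1  28.6] phi -89.5 tilt 1.22 F [-0.3  0.2  2.9] gap 0.538 q6 1.95
-> (374.8, 254.8, 125.0, -90.0) [ -0.9  -1.8 -96.4] roll 0.5
```

>>> servo_tool(targets=[0, 0, -15, 0, 0, 0, -45, 0, -1, -1, -75, 0, -1, -1, -92, 0, -1, -2, -97, 0])

```text
t: 25.25
ee_pos: [375.7, 255.4, 127.6]
tool_rot: [-3.128, -0.013, 0.022]
force: [-0.4, 0.2, -1.0]
finger_gap: 0.541
```

>>> servo_tool(targets=[11, 38, 0, 0, 25, 86, 0, 0, 39, 134, 0, 0, 53, 182, 0, 0, 66, 225, 0, 0])

```text
t: 25.75
ee_pos: [443.4, 28.9, 123.0]
tool_rot: [-3.128, -0.013, 0.023]
force: [1.1, 0.1, -0.0]
finger_gap: 0.542
```

```bash
python3 g.py 457.5 -25 115 -90 
```

```text
t 25.75 pos [443.4  28.9 123. ] phi -89.5 tilt 1.15 F [ 1.1  0.1 -0. ] gap 0.542 q6 1.44
-> (457.5, -25.0, 115.0, -90.0) [13.8 54.1  7.1] roll 0.5
```

>>> servo_tool(targets=[5, 20, 0, 0, 10, 40, 0, 0, 14, 54, 4, 0, 14, 54, 9, 0, 14, 54, 9, 0])

```text
t: 26.25
ee_pos: [456.7, -24.2, 111.8]
tool_rot: [-3.127, -0.012, 0.027]
force: [0.0, 0.8, -0.4]
finger_gap: 0.539
```

```bash
python3 g.py 457.5 -25 37 -90 
```

```text
t 26.25 pos [456.7 -24.2 111.8] phi -89.6 tilt 1.30 F [ 0.   0.8 -0.4] gap 0.539 q6 1.33
-> (457.5, -25.0, 37.0, -90.0) [ 2.1  1.9 74.8] roll 0.4
```

>>> servo_tool(targets=[1, 1, 16, 0, 2, 1.5, 38, 0, 2, 2, 57, 0, 2, 2, 68, 0, 2, 2, 72, 0])

```text
t: 26.75
ee_pos: [456.6, -24.1, 38.8]
tool_rot: [-3.126, -0.014, 0.031]
force: [0.4, 0.3, -0.5]
finger_gap: 0.544
```

```bash
python3 g.py 457.5 -25 37 -90 
```

```text
t 26.75 pos [456.6 -24.1  38.8] phi -89.5 tilt 1.42 F [ 0.4  0.3 -0.5] gap 0.544 q6 1.32
-> (457.5, -25.0, 37.0, -90.0) [0.9 0.9 1.8] roll 0.5
```

>>> servo_tool(targets=[0.5, 0.5, 1, 0, 1, 1, 2, 0, 1, 1, 2, 0, 1, 1, 2, 0, 1, 1, 2, 0])

```text
t: 27.25
ee_pos: [457.8, -25.2, 37.2]
tool_rot: [-3.127, -0.014, 0.029]
force: [-0.4, -0.4, 0.1]
finger_gap: 0.539
```

>>> servo_tool(targets=[0, 0, 0, 0, 0, 0, 0, 0, 0, 0, 0, 0, 0, 0, 0, 0, 0, 0, 0, 0], jaw=0.32)

```text
t: 27.75
ee_pos: [457.8, -25.2, 37.2]
tool_rot: [-3.127, -0.014, 0.03]
force: [0.3, 0.8, -0.2]
finger_gap: 0.683
```

>>> servo_tool(targets=[0, 0, -10, 0, 0, 0, -35, 0, 0, 0, -60, 0, 0, 0, -78, 0, 0, 0, -84, 0])

```text
t: 28.25
ee_pos: [460.5, -26.7, 123.5]
tool_rot: [-3.127, -0.014, 0.023]
force: [0.5, -0.1, -1.0]
finger_gap: 0.682
```

```bash
python3 look.py 9;python3 g.py 373.8 -254.4 110 -90 597 -266.5 110 -90
```

```text
scene
175 [ 375.7 -253.9] circ [ 374.8 -252.8] 24.4 z 40.1
219 [459.3  59.2] circ [457.7  59. ] 24.6 z 48.4
216 [461.3 -24.9] circ [459.9 -24.3] 24.1 z 48.1
251 [543.4  56.1] circ [543.3  57. ] 24.8 z 48.1
270 [ 600.1 -266.2] circ [ 599.3 -266.4] 23.6 z 40.4
top
169 [ 595.4 -266.1] circ [ 596.1 -266.3] 24.1 z 41.2
136 [540.9  57.9] circ [540.4  55.1] 23.3 z 48.8
173 [ 373.2 -255.1] circ [ 373.5 -254.8] 24.1 z 41.4
t 28.35 pos [459.9 -26.5 122.1] phi -89.5 tilt 1.27 F [-0.  -0.  -0.7] gap 0.684 q6 1.32
-> (373.8, -254.4, 110.0, -90.0) [-87.9 227.3  10.3] roll 0.5
-> (597.0, -266.5, 110.0, -90.0) [135.2 241.3   6.3] roll 0.5
```

View pics/scene9.png

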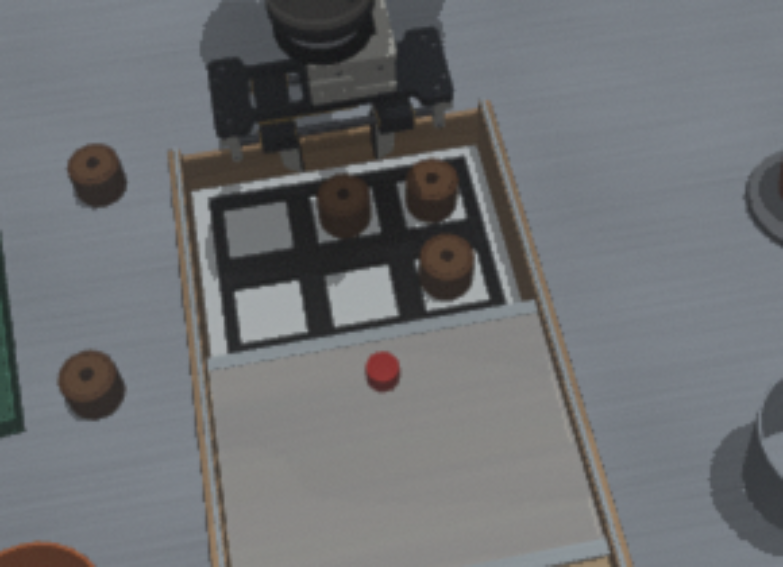

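>>> servo_tool(targets=[18, 32, 0, 0, 42, 75, 0, 0, 67, 119, 0, 0, 92, 163, 0, 0, 115, 205, 0, 0], jaw=0.22)

```text
t: 28.85
ee_pos: [576.8, -232.0, 115.6]
tool_rot: [-3.126, -0.014, 0.029]
force: [1.3, 0.8, -0.1]
finger_gap: 0.779
```

```bash
python3 g.py 597 -266.4 90 -90
```

```text
t 28.85 pos [ 576.8 -232.   115.6] phi -89.5 tilt 1.39 F [ 1.3  0.8 -0.1] gap 0.779 q6 1.05
-> (597.0, -266.4, 90.0, -90.0) [20.3 35.  24.7] roll 0.5
```

>>> servo_tool(targets=[8, 12, 0, 0, 16, 26, 0, 0, 20, 35, 5, 0, 20, 35, 15, 0, 20, 35, 22, 0])

```text
t: 29.35
ee_pos: [595.7, -265.5, 90.6]
tool_rot: [-3.124, -0.014, 0.033]
force: [-0.1, -0.2, -0.1]
finger_gap: 0.781
```

```bash
python3 g.py 597 -266.4 29.5 -90
```

```text
t 29.35 pos [ 595.7 -265.5   90.6] phi -89.5 tilt 1.57 F [-0.1 -0.2 -0.1] gap 0.781 q6 1.02
-> (597.0, -266.4, 29.5, -90.0) [ 2.6  2.  61.1] roll 0.5
```

>>> servo_tool(targets=[1, 1, 12, 0, 2, 2, 30, 0, 2.5, 2, 46, 0, 2.5, 2, 57, 0, 2.5, 2, 60, 0])

```text
t: 29.85
ee_pos: [595.9, -265.3, 28.7]
tool_rot: [-3.122, -0.015, 0.037]
force: [0.5, 0.7, -0.1]
finger_gap: 0.775
```

>>> servo_tool(targets=[0, 0, 0, 0, 0, 0, 0, 0, 0, 0, 0, 0, 0, 0, 0, 0, 0, 0, 0, 0], jaw=1)

```text
t: 30.35
ee_pos: [596.3, -265.6, 29.4]
tool_rot: [-3.123, -0.015, 0.036]
force: [0.9, -0.1, 2.3]
finger_gap: 0.538
```

```bash
python3 g.py 597 -266.4 125 -90 548.9 -107.6 118 -90
```

```text
t 30.35 pos [ 596.3 -265.6   29.4] phi -89.5 tilt 1.68 F [ 0.9 -0.1  2.3] gap 0.538 q6 1.02
-> (597.0, -266.4, 125.0, -90.0) [ -1.5  -0.9 -95.6] roll 0.5
-> (548.9, -107.6, 118.0, -90.0) [ -47.9 -160.   -84.6] roll 0.5
```

>>> servo_tool(targets=[0, 0, -15, 0, 0, 0, -45, 0, -1, -1, -75, 0, -1, -1, -92, 0, -1, -1, -96, 0])

```text
t: 30.85
ee_pos: [598.8, -267.1, 129.3]
tool_rot: [-3.126, -0.015, 0.028]
force: [-0.2, -0.2, -0.4]
finger_gap: 0.537
```

>>> servo_tool(targets=[-8, -28, 0, 0, -20, -68, 0, 0, -33, -110, 0, 0, -44, -145, 3, 0, -49, -160, 6, 0])

```text
t: 31.35
ee_pos: [546.7, -104.5, 126.4]
tool_rot: [-3.125, -0.018, 0.031]
force: [-0.4, -0.4, 0.1]
finger_gap: 0.539
```

```bash
python3 g.py 548.9 -107.6 38 -90
```

```text
t 31.35 pos [ 546.7 -104.5  126.4] phi -89.3 tilt 1.46 F [-0.4 -0.4  0.1] gap 0.539 q6 1.22
-> (548.9, -107.6, 38.0, -90.0) [ 3.9  4.6 88.2] roll 0.7
```

>>> servo_tool(targets=[1, 1, 15, 0, 2, 3, 38, 0, 4, 4.5, 62, 0, 4, 4.5, 79, 0, 4, 4.5, 85, 0])

```text
t: 31.85
ee_pos: [547.9, -107.7, 39.0]
tool_rot: [-3.124, -0.017, 0.036]
force: [0.5, 0.1, -0.7]
finger_gap: 0.543
```

```bash
python3 g.py 548.9 -107.6 37.5 -90
```

```text
t 31.85 pos [ 547.9 -107.7   39. ] phi -89.4 tilt 1.67 F [ 0.5  0.1 -0.7] gap 0.543 q6 1.22
-> (548.9, -107.6, 37.5, -90.0) [ 1.  -0.1  1.5] roll 0.6
```

>>> servo_tool(targets=[0.5, 0, 1, 0, 1, 0, 2, 0, 1, 0, 2, 0, 1, 0, 2, 0, 1, 0, 2, 0])

```text
t: 32.35
ee_pos: [549.2, -107.8, 37.5]
tool_rot: [-3.124, -0.017, 0.035]
force: [0.8, 1.0, 0.1]
finger_gap: 0.538
```

>>> servo_tool(targets=[0, 0, 0, 0, 0, 0, 0, 0, 0, 0, 0, 0, 0, 0, 0, 0, 0, 0, 0, 0], jaw=0.32)

```text
t: 32.85
ee_pos: [549.2, -107.8, 37.5]
tool_rot: [-3.124, -0.017, 0.035]
force: [0.1, -0.4, 0.5]
finger_gap: 0.679
```

>>> servo_tool(targets=[0, 0, -10, 0, 0, 0, -35, 0, 0, 0, -60, 0, 0, 0, -78, 0, 0, 0, -84, 0])

```text
t: 33.35
ee_pos: [552.2, -109.6, 124.2]
tool_rot: [-3.126, -0.017, 0.028]
force: [-0.7, 1.0, -1.2]
finger_gap: 0.68
```

```bash
python3 look.py 10;python3 g.py 373.8 -254.4 110 -90
```

```text
scene
183 [ 376.  -254.7] circ [ 375.4 -254.3] 22.9 z 40.5
213 [459.   58.9] circ [457.2  59. ] 24.0 z 48.0
255 [543.5  56. ] circ [542.3  57.7] 24.9 z 48.0
233 [ 551.4 -107.4] circ [ 551.6 -108.1] 23.6 z 48.2
top
127 [540.8  51.5] circ [540.3  54.1] 23.8 z 48.7
141 [453.5  57. ] circ [455.3  57.2] 23.3 z 49.3
176 [ 372.8 -254.5] circ [ 372.8 -254.7] 24.1 z 41.2
t 33.45 pos [ 551.5 -109.4  122.5] phi -89.4 tilt 1.49 F [ 0.2 -0.5 -0.4] gap 0.680 q6 1.22
-> (373.8, -254.4, 110.0, -90.0) [-179.   143.3   13.8] roll 0.6
```

View pics/scene10.png

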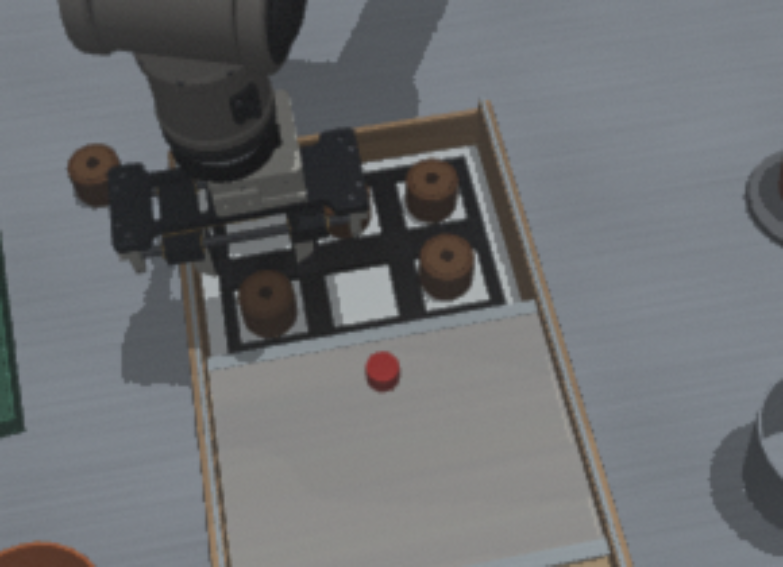

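Pellets seated (well 6 pellet at crop (267,300)). Last one, D. First move towards it, then down.

>>> servo_tool(targets=[-28, 22, 0, 0, -65, 52, 0, 0, -102, 82, 0, 0, -139, 112, 0, 0, -172, 138, 3, 0], jaw=0.22)

```text
t: 33.95
ee_pos: [378.9, -249.9, 120.0]
tool_rot: [-3.124, -0.017, 0.033]
force: [0.9, -0.4, -0.1]
finger_gap: 0.781
```

```bash
python3 g.py 374 -254.5 29.5 -90
```

```text
t 33.95 pos [ 378.9 -249.9  120. ] phi -89.4 tilt 1.57 F [ 0.9 -0.4 -0.1] gap 0.781 q6 0.81
-> (374.0, -254.5, 29.5, -90.0) [-3.1  6.1 90.5] roll 0.6
```

>>> servo_tool(targets=[-2, 3, 12, 0, -3, 6, 35, 0, -3, 6, 62, 0, -3, 6, 82, 0, -3, 6, 89, 0])

```text
t: 34.45
ee_pos: [372.6, -253.1, 28.6]
tool_rot: [-3.12, -0.017, 0.039]
force: [1.1, -0.2, 0.2]
finger_gap: 0.78
```

>>> servo_tool(targets=[0, 0, 0, 0, 0, 0, 0, 0, 0, 0, 0, 0, 0, 0, 0, 0, 0, 0, 0, 0], jaw=1)

```text
t: 34.95
ee_pos: [373.0, -253.5, 29.3]
tool_rot: [-3.122, -0.017, 0.037]
force: [-0.6, 1.1, 3.5]
finger_gap: 0.537
```

```bash
python3 g.py 374 -254.4 125 -90 458.9 -109 118 -90
```

```text
t 34.95 pos [ 373.  -253.5   29.3] phi -89.4 tilt 1.77 F [-0.6  1.1  3.5] gap 0.537 q6 0.80
-> (374.0, -254.4, 125.0, -90.0) [ -1.3  -0.9 -95.7] roll 0.6
-> (458.9, -109.0, 118.0, -90.0) [  85.4 -145.3  -87.9] roll 0.6
```

>>> servo_tool(targets=[0, 0, -15, 0, 0, 0, -45, 0, -1, -1, -75, 0, -1, -1, -92, 0, -1, -1, -96, 0])

```text
t: 35.45
ee_pos: [375.2, -255.1, 127.4]
tool_rot: [-3.125, -0.017, 0.032]
force: [0.2, 0.4, -1.1]
finger_gap: 0.54
```

>>> servo_tool(targets=[14, -25, 0, 0, 34, -61, 0, 0, 56, -100, 0, 0, 75, -132, 2, 0, 83, -145, 4, 0])

```text
t: 35.95
ee_pos: [457.1, -106.3, 123.3]
tool_rot: [-3.124, -0.021, 0.033]
force: [0.4, -0.8, -0.1]
finger_gap: 0.537
```

```bash
python3 g.py 458.9 -109 38 -90
```

```text
t 35.95 pos [ 457.1 -106.3  123.3] phi -89.2 tilt 1.58 F [ 0.4 -0.8 -0.1] gap 0.537 q6 1.15
-> (458.9, -109.0, 38.0, -90.0) [ 3.6  4.2 85.2] roll 0.8
```

>>> servo_tool(targets=[1, 1, 15, 0, 2, 3, 38, 0, 4, 4, 60, 0, 4, 4, 77, 0, 4, 4, 83, 0])

```text
t: 36.45
ee_pos: [457.8, -108.1, 37.9]
tool_rot: [-3.122, -0.021, 0.04]
force: [-0.1, 0.6, -0.0]
finger_gap: 0.536
```

```bash
python3 g.py 458.9 -109 37.3 -90
```

```text
t 36.45 pos [ 457.8 -108.1   37.9] phi -89.2 tilt 1.84 F [-0.1  0.6 -0. ] gap 0.536 q6 1.15
-> (458.9, -109.0, 37.3, -90.0) [1.1 0.9 0.6] roll 0.8
```

>>> servo_tool(targets=[0.5, 0.5, 0.5, 0, 1, 1, 1, 0, 1, 1, 1, 0, 1, 1, 1, 0, 1, 1, 1, 0])

```text
t: 36.95
ee_pos: [459.0, -109.2, 37.3]
tool_rot: [-3.122, -0.021, 0.039]
force: [-0.8, 0.6, 2.7]
finger_gap: 0.537
```

>>> servo_tool(targets=[0, 0, 0, 0, 0, 0, 0, 0, 0, 0, 0, 0, 0, 0, 0, 0, 0, 0, 0, 0], jaw=0.32)

```text
t: 37.45
ee_pos: [459.0, -109.2, 37.2]
tool_rot: [-3.122, -0.021, 0.039]
force: [-0.2, 0.4, 0.7]
finger_gap: 0.68
```

>>> servo_tool(targets=[0, 0, -10, 0, 0, 0, -35, 0, 0, 0, -60, 0, 0, 0, -90, 0, 0, 0, -110, 0])

```text
t: 37.95
ee_pos: [462.3, -111.6, 149.8]
tool_rot: [-3.123, -0.021, 0.035]
force: [-0.8, -0.5, -0.3]
finger_gap: 0.682
```

>>> servo_tool(targets=[-20, 30, -5, 0, -50, 70, -10, 0, -80, 110, -10, 0, -100, 140, -10, 0, -105, 150, -10, 0])

```text
t: 38.45
ee_pos: [358.0, -265.6, 160.3]
tool_rot: [-3.125, -0.016, 0.034]
force: [0.3, -0.1, 0.5]
finger_gap: 0.682
```

```bash
python3 look.py 11;python3 g.py 659 -21.3 130 -90
```

```text
scene
216 [458.9  58.9] circ [457.9  59.1] 24.2 z 48.0
228 [461.  -25.2] circ [458.8 -25.1] 24.4 z 48.2
224 [ 462.7 -108.7] circ [ 461.3 -109.1] 24.0 z 48.2
250 [543.8  56. ] circ [542.6  56.8] 24.2 z 48.0
258 [ 551.3 -107.8] circ [ 551.2 -107.6] 24.8 z 48.2
top
151 [ 549.4 -109.7] circ [ 548.8 -108.7] 24.4 z 49.2
145 [537.6  54.8] circ [539.7  55. ] 23.9 z 48.9
128 [457.8 -26.1] circ [456.2 -27.2] 23.3 z 48.8
164 [ 458.  -109.4] circ [ 457.4 -109.9] 23.3 z 49.3
133 [454.6  53.9] circ [454.8  56.9] 23.0 z 49.4
t 38.55 pos [ 359.2 -264.2  160. ] phi -89.4 tilt 1.59 F [ 0.4  0.5 -0.3] gap 0.680 q6 0.76
-> (659.0, -21.3, 130.0, -90.0) [ 303.  -239.2   27.6] roll 0.6
```

View pics/scene11.png

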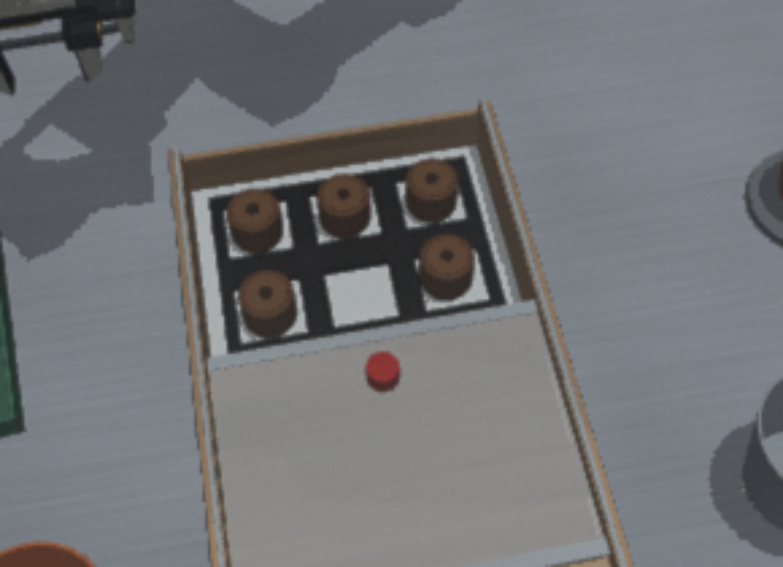

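View pics/top11.png

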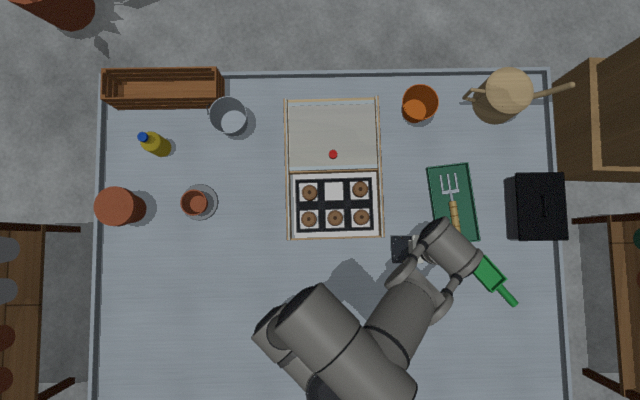

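```bash
python3 - <<'E'
from h import *
for n in("top","scene"):
    z=np.load(n+"11.npz");p,C=z["p"],cloud(n,z["d"])
    q=(np.hypot(C[...,0]-658,C[...,1]+22)<30)&(C[...,2]>80)&(C[...,2]<95);print(n,C[q].mean(0).round(1),q.sum())
E
```

```text
top [656.5 -21.9  88.6] 59
scene [659.7 -21.   87.3] 127
```

>>> servo_tool(targets=[24, -19, 0, 0, 60, -47, 0, 0, 96, -76, 0, 0, 132, -104, 0, 0, 168, -132, 0, 0])

```text
t: 39.05
ee_pos: [527.4, -126.9, 158.9]
tool_rot: [-3.124, -0.02, 0.034]
force: [-0.4, -1.2, -0.2]
finger_gap: 0.679
```

```bash
python3 g.py 658.5 -21.5 135 -90
```

```text
t 39.05 pos [ 527.4 -126.9  158.9] phi -89.3 tilt 1.61 F [-0.4 -1.2 -0.2] gap 0.679 q6 1.17
-> (658.5, -21.5, 135.0, -90.0) [ 132.9 -103.4   22.8] roll 0.7
```

>>> servo_tool(targets=[34, -26, 0, 0, 70, -54, 0, 0, 104, -81, 5, 0, 126, -98, 14, 0, 132, -103, 20, 0])

```text
t: 39.55
ee_pos: [659.0, -17.1, 136.8]
tool_rot: [-3.122, -0.027, 0.035]
force: [-0.6, -0.4, 0.0]
finger_gap: 0.685
```

```bash
python3 g.py 658.3 -21.5 83.5 -90
```

```text
t 39.55 pos [659.  -17.1 136.8] phi -89.0 tilt 1.66 F [-0.6 -0.4  0. ] gap 0.685 q6 1.40
-> (658.3, -21.5, 83.5, -90.0) [ 0.4  5.4 53.2] roll 1.0
```

>>> servo_tool(targets=[0, 3, 8, 0, 0, 5, 22, 0, 0, 5, 38, 0, 0, 5, 49, 0, 0, 5, 52, 0])

```text
t: 40.05
ee_pos: [656.4, -21.9, 83.0]
tool_rot: [-3.122, -0.025, 0.04]
force: [0.0, -0.1, -0.4]
finger_gap: 0.678
```

>>> servo_tool(targets=[0, 0, 0, 0, 0, 0, 0, 0, 0, 0, 0, 0, 0, 0, 0, 0, 0, 0, 0, 0], jaw=1, force=30)

```text
t: 40.55
ee_pos: [656.6, -21.4, 83.5]
tool_rot: [-3.121, -0.025, 0.038]
force: [0.3, 2.0, 2.1]
finger_gap: 0.299
```

```bash
python3 g.py 438.3 -24.8 84 -90
```

```text
t 40.55 pos [656.6 -21.4  83.5] phi -89.1 tilt 1.81 F [0.3 2.  2.1] gap 0.299 q6 1.39
-> (438.3, -24.8, 84.0, -90.0) [-2.183e+02 -1.000e-01  4.800e+00] roll 0.9
```

>>> servo_tool(targets=[-10, 0, 0, 0, -28, 0, 0.5, 0, -50, 0, 1, 0, -75, 0, 1.5, 0, -100, 0, 2, 0])

```text
t: 41.05
ee_pos: [556.3, -23.0, 83.5]
tool_rot: [-3.122, -0.025, 0.036]
force: [4.1, -0.7, -7.3]
finger_gap: 0.3
```

>>> servo_tool(targets=[-20, 0, 0.5, 0, -45, 0, 1, 0, -70, 0, 1.5, 0, -90, 0, 2, 0, -105, 0, 2, 0])

```text
t: 41.55
ee_pos: [450.3, -24.7, 83.6]
tool_rot: [-3.122, -0.025, 0.036]
force: [3.2, 0.1, -13.2]
finger_gap: 0.298
```

```bash
python3 g.py 436.6 -24.8 83.5 -90
```

```text
t 41.55 pos [450.3 -24.7  83.6] phi -89.1 tilt 1.73 F [  3.2   0.1 -13.2] gap 0.298 q6 1.31
-> (436.6, -24.8, 83.5, -90.0) [-13.7  -0.1   0.4] roll 0.9
```

>>> servo_tool(targets=[-4, 0, 0.6, 0, -8, 0, 1, 0, -12, 0, 1.2, 0, -14, 0, 1.2, 0, -14, 0, 1.2, 0])

```text
t: 42.05
ee_pos: [437.1, -24.9, 83.4]
tool_rot: [-3.122, -0.025, 0.033]
force: [0.8, 1.1, 6.1]
finger_gap: 0.295
```

>>> servo_tool(targets=[-2, 0, 0.3, 0, -4, 0, 0.3, 0, -4, 0, 0.3, 0, -4, 0, 0.3, 0, -4, 0, 0.3, 0])

```text
t: 42.55
ee_pos: [436.5, -24.9, 83.5]
tool_rot: [-3.122, -0.024, 0.022]
force: [10.5, 4.9, -6.0]
finger_gap: 0.299
```

```bash
python3 g.py 436.6 -24.8 83.5 -90
```

```text
t 42.55 pos [436.5 -24.9  83.5] phi -89.1 tilt 1.36 F [10.5  4.9 -6. ] gap 0.299 q6 1.30
-> (436.6, -24.8, 83.5, -90.0) [ 0.1 -0.1 -0. ] roll 0.9
```

>>> servo_tool(targets=[-2, 0, 0, 0, -4, 0, 0, 0, -4, 0, 0, 0, -4, 0, 0, 0, -4, 0, 0, 0])

```text
t: 43.05
ee_pos: [436.3, -25.0, 83.6]
tool_rot: [-3.123, -0.023, 0.01]
force: [14.5, 6.1, -11.7]
finger_gap: 0.295
```

>>> servo_tool(targets=[0, 0, 0, 0, 0, 0, 0, 0, 0, 0, 0, 0, 0, 0, 0, 0, 0, 0, 0, 0], jaw=0.3)

```text
t: 43.55
ee_pos: [436.1, -25.0, 83.6]
tool_rot: [-3.123, -0.023, 0.011]
force: [-0.2, 0.8, 0.4]
finger_gap: 0.673
```

>>> servo_tool(targets=[0, 0, -10, 0, 0, 0, -30, 0, 0, 0, -55, 0, 0, 0, -80, 0, 0, 0, -100, 0])

```text
t: 44.05
ee_pos: [436.9, -27.0, 185.7]
tool_rot: [-3.123, -0.023, 0.008]
force: [0.8, -0.0, -1.0]
finger_gap: 0.704
```

>>> servo_tool(targets=[-10, -30, 0, 0, -20, -70, 0, 0, -30, -115, 0, 0, -40, -160, 0, 0, -45, -200, 0, 0])

```text
t: 44.55
ee_pos: [387.9, 174.0, 190.6]
tool_rot: [-3.123, -0.023, 0.007]
force: [1.2, -0.2, -0.9]
finger_gap: 0.697
```

```bash
python3 look.py 12; python3 g.py;python3 - <<'E'
from h import *
for n in("top","scene"):
    z=np.load(n+"12.npz");p,C=z["p"],cloud(n,z["d"]);z0=np.load(n+"0.npz");C0=cloud(n,z0["d"])
    q=(np.hypot(C[...,0]-437,C[...,1]+25)<30)&(C[...,2]>80)&(C[...,2]<95);print(n,"knob",C[q].mean(0).round(1),q.sum())
    for c in(C0,C):
        q=(np.hypot(c[...,0]-517,c[...,1]-432)<52)&(c[...,2]>65)&(c[...,2]<85);print("pot",c[q].mean(0).round(1),q.sum())
        q=(np.hypot(c[...,0]-517,c[...,1]-432)<70)&(c[...,2]>7)&(c[...,2]<18);print("saucer",c[q].mean(0).round(1),q.sum())
E
```

```text
scene
top
t 44.65 pos [387.9 176.  190.6] phi -88.9 tilt 1.15 F [ 0.3  0.7 -0.1] gap 0.702 q6 1.77
top knob [437.  -25.5  88.8] 58
pot [515.7 428.5  73.5] 146
saucer [518.1 403.   13.1] 490
pot [516.1 429.3  73. ] 157
saucer [517.8 404.3  13.1] 503
scene knob [441.4 -24.3  86.8] 99
pot [512.1 424.5  71.6] 276
saucer [534.7 410.6  12.1] 799
pot [512.5 424.6  71.6] 273
saucer [534.6 410.7  12.1] 812
```

View pics/scene12.png

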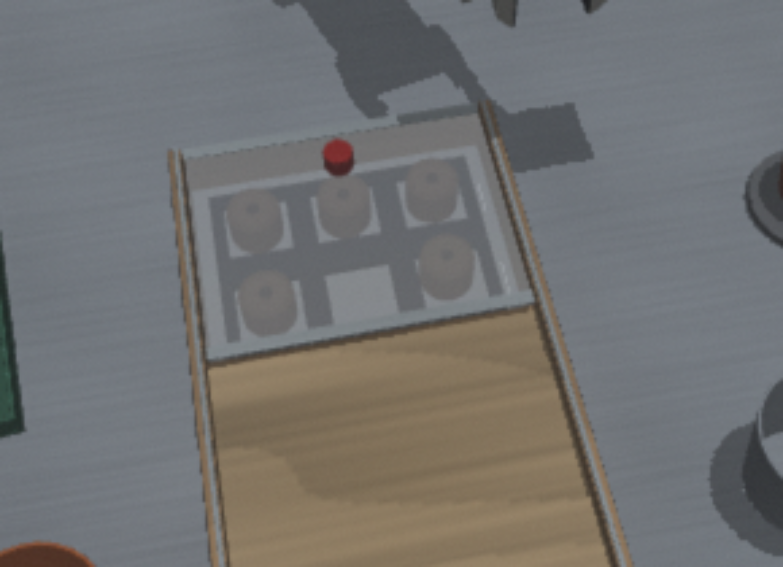

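View pics/top12.png

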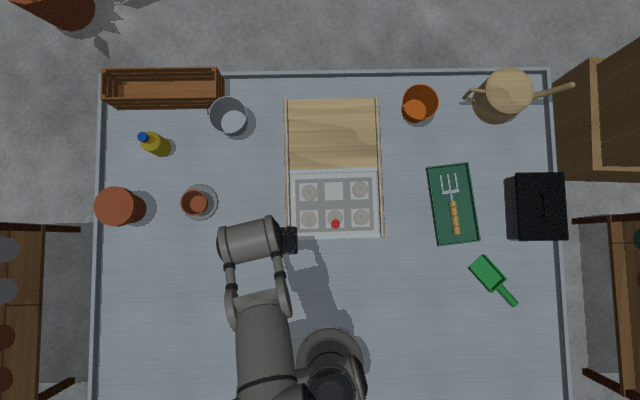

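```bash
python3 -c "
from cell import ctrl
print(ctrl.finish_job())"
```

```text
the job is handed in; nothing more can be done
None
```

The job is handed in, finished at about 45 s of the 210 s limit. I laid the fork flat and lengthwise in the green tray, then slid the pane open to its stop. All five pellets I could find went into wells 1, 2, 3, 4 and 6, and then I slid the pane shut to its stop.

**Pellets:** before closing, every pellet stood upright with its top at about 48 mm, so each was right down on its well floor. The last pictures show all five in place under the pane. During the run the pellet in well 4 was knocked about 5 mm sideways, but it stayed in its well and flat. I saw no sixth pellet.

**Pane:** the gripper moved 220 mm between the two stops, and I felt 10–14 N of resistance at each end. The cameras put the knob's travel at 219.5 mm (top) and 218.3 mm (scene), within their error.

**Saucer and pot:** their before and after positions agree within about 1 mm.

**Tool tilt:** the tool drifted up to 1.8° from vertical along the way. I saw no effect on any placing.

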